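# Put the washed hole cutters back in their graded block

### The arm

A 6-joint arm with a two-finger parallel gripper is mounted at the origin on the work surface. World frame = base frame: x ahead of the robot, y to its left, z up, the work surface at z = 0. Lengths are in m, angles in degrees, forces in N, time in s.
With the tool pointing down it reaches from about 0.25 to 0.725 m from the base axis. Payload 9.7 kg.
Tool frame: the origin (TCP) lies at the very end of the fingers, on their centre line; the grasp point (between the pads) lies 19 mm behind it (bot.grip_point_offset is the z of the grasp point in the tool frame, in m); z points along the fingers, x is the direction in which the jaws open and shut, and the axes are right-handed (so a half turn about z gives the same grasp; the last joint's range is limited). The gripper opens to 85 mm and grips with 20 to 120 N. Pads are 22 mm wide; open, the fingers measure 114 mm over their backs; the gripper's body (76 mm by 85 mm) begins 54 mm behind the grasp point. The pads swing forward as they close: fully open they stand 13 mm farther back than shut.
Start: joints at [-75.974, 4.979, 10.078, 95.1, 0, 90], TCP at [0.133, -0.534, 0.231] pointing down, gripper open.
Joint ranges: [-179.16, 179.16], [-48.56, 103.87], [-65.8, 70.77], [-126.05, 130.52], [-82.76, 87.17], [-180, 180]. Speed limits (degrees/s): [127.2, 127.2, 147.25, 180, 180, 180].

### API

Orientations are given as [roll, pitch, yaw] about the fixed x, y, z axes, in that order (R = Rz(yaw) Ry(pitch) Rx(roll)).
In Python, from workcell import get_obs, viewer, job_done, bot gives the robot as it stands.
- The arm moves only by the shell command python3 -m handwheel 'ROWS' [FORCE]. ROWS is JSON, a list of rows, each a list of 5 numbers: the closure, from 0 (fully open) to 1 (shut), then the shift along the world's x, y, z in m, then the turn about the world's z in degrees. A call has 1 to 5 rows; each row is the pose to reach, as a shift and turn from the pose measured when the call began; what a row does not reach only later rows make up. A row lasts 1/10 s, in which the tool goes at most 50 mm and 8.59 degrees, less where a joint would pass 70% of its speed; a pose out of reach is approached as far as the arm can. A call with a gripper value outside its range is refused whole. The fingers move at their own pace and stop on an object; FORCE is the grip in N (left out, the last holds). Time passes only in rows, so rows that repeat a pose let the fingers close. It gives the time, the measured TCP pose, the force and the opening at its end, in the units of the state.
- get_obs(): the state, without advancing time (a new reading comes with each control period).
- viewer.camera(name): name is "scene" or "top" or "wrist"; returns a dict with "color" (384x512x3 uint8, blue, green, red), "K" (3x3 intrinsics, pixels), "origin" and "orientation" of the camera in the world. Camera axes: x right, y down, z forward; pixel columns grow to the right and rows downward; lengths in m; the calibration is good to about 2 mm. The wrist camera is an equidistant fisheye: a pixel r from the principal point sees the ray r / f radians off the axis. A picture is of the moment at which its call begins. There is no depth.
- job_done(): hands the job in, once; it reports no verdict.
The state is a dict: "time": time; "q": joint angles; "qd": joint speeds; "joint_efforts": joint torques, N m; "ee_pos": TCP position; "tcp_rot": TCP orientation; "wrist_force": force on the tool from outside, world axes, zero at the start; "torque": the same for the moment, N m; "opening": finger opening in m.
Only numpy, scipy, OpenCV 4.12 (cv2) and the standard library are available. Lean on these libraries where they do the work, as an engineer would, in place of code of your own. Each camera call takes 0.05 s, during which the arm holds its last target.

### The job

Put each of the three clay hole cutters from the ware board back into the sloping block, barrel first and fully home, each in the hole that matches its barrel's diameter (the smallest hole it goes into). Let go of them, and leave the bottle, the jar and the pot standing where they are.

Things in the scene. Friction and masses are not known exactly. Their poses are not given: they have to be found in the camera images.
- rack: fixed wooden stand, 120 x 270 mm base, that carries the storage block. Its place and its yaw vary. Origin: centre of its underside on the table; x points to the block's raised back edge (away from the robot at yaw 0), y along the row of holes, z up
- block: light wooden block on the stand, 64 (x) x 250 (y) x 50 (z) mm; top face and holes lean 0.45 rad (26 degrees) from vertical towards the robot. Origin: centre of its underside, 30 mm above the table; z points out of the holes, y along the row. Five round blind holes, 48 mm apart, 40 mm deep, square to the top face, 19.5 mm wide (-y end) to 39.5 mm (+y end), each 2.5 mm wider than its cutter
- block_hole0 (a point): centre of the mouth of the 19.5 mm hole, in the block's top face; for a 17 mm cutter that is not here; stays empty. Axes as the block's (z out of the hole along its axis; floor at z = -40 mm)
- block_hole1 (a point): centre of the mouth of the 24.5 mm hole, in the block's top face; the place of the 22 mm cutter. Axes as the block's (z out of the hole along its axis; floor at z = -40 mm)
- block_hole2 (a point): centre of the mouth of the 29.5 mm hole, in the block's top face; the place of the 27 mm cutter. Axes as the block's (z out of the hole along its axis; floor at z = -40 mm)
- block_hole3 (a point): centre of the mouth of the 34.5 mm hole, in the block's top face; the place of the 32 mm cutter. Axes as the block's (z out of the hole along its axis; floor at z = -40 mm)
- block_hole4 (a point): centre of the mouth of the 39.5 mm hole, in the block's top face; for a 37 mm cutter that is not here; stays empty. Axes as the block's (z out of the hole along its axis; floor at z = -40 mm)
- cutter22: loose clay hole cutter, 130 mm long, about 0.12 kg, round about z: steel barrel 22 mm in diameter from 0 to 70 mm (its foot bevelled 2.5 mm in over the lowest 4 mm), then a dark wooden handle 26 mm in diameter from 70 to 130 mm (alike on all three). Starts upright on its foot on the ware board. Origin: centre of the foot; z points up to the handle
- cutter22_top (a point): centre of the top of the handle of the 22 mm cutter, 130 mm from its foot
- cutter27: loose clay hole cutter, 130 mm long, about 0.12 kg, round about z: steel barrel 27 mm in diameter from 0 to 70 mm (its foot bevelled 2.5 mm in over the lowest 4 mm), then a dark wooden handle 26 mm in diameter from 70 to 130 mm (alike on all three). Starts upright on its foot on the ware board. Origin: centre of the foot; z points up to the handle
- cutter27_top (a point): centre of the top of the handle of the 27 mm cutter, 130 mm from its foot
- cutter32: loose clay hole cutter, 130 mm long, about 0.12 kg, round about z: steel barrel 32 mm in diameter from 0 to 70 mm (its foot bevelled 2.5 mm in over the lowest 4 mm), then a dark wooden handle 26 mm in diameter from 70 to 130 mm (alike on all three). Starts upright on its foot on the ware board. Origin: centre of the foot; z points up to the handle
- cutter32_top (a point): centre of the top of the handle of the 32 mm cutter, 130 mm from its foot
- board: fixed plywood ware board on the table, 180 (x) x 250 (y) x 12 mm thick; place and yaw vary. Origin: centre of its underside. The cutters, bottle and jar stand on it, their centres 60 mm or more apart; cutters and bottle change places
- bottle: bystander: green glaze bottle with a blue label and a white cap, 42 mm in diameter, 140 mm tall, stands among the cutters. Origin: centre of its underside
- jar: bystander: glaze jar, orange and white with a white cap, 54 mm in diameter, 70 mm tall, on the ware board. Origin: centre of its underside
- pot: bystander: blue ceramic pot, 72 mm in diameter, 95 mm tall, on the table to the left of the rack. Origin: centre of its underside

How it is judged:
By the outcome, as a careful person would: the job done as asked, in the order asked, and still so for the second after the job is handed in, with the robot touching nothing.
It also fails if it takes over 72 s, if anything falls off the work surface, if the arm or the gripper's body presses on something with over 40 N, if the wrist force passes 120 N, or if a joint passes its speed limit or range.

## Working session

There is one attempt and no reset: what is moved stays moved. The work goes in short steps, Python scripts to look and compute and a shell command to move; the robot and the scene stay as the last step left them, time stands still between calls to the robot, and variables do not carry over. Pictures are saved under pics/ and viewed, and the job is handed in when it is done.

```bash
ls; mkdir -p pics; cat > h.py <<'E'
import numpy as np, cv2
from workcell import get_obs, viewer, job_done, bot
from scipy.spatial.transform import Rotation as R
def snap(n,f):
    c=viewer.camera(n); cv2.imwrite(f'pics/{f}.png',c['color']); 
    np.save(f'pics/{f}.npy',{k:v for k,v in c.items() if k!='color'},allow_pickle=True); return c
def load(f): return np.load(f'pics/{f}.npy',allow_pickle=True).item()
E
python3 - <<'E'
from h import *
print(get_obs())
for n in ['scene','top','wrist']:
    c=snap(n,n+'0'); print(n,c['K'],c['origin'],c['orientation'])
a=cv2.imread('pics/scene0.png')
E
```

```text
pics
{'time': 0.0, 'q': array([-7.59743490e+01,  5.01136568e+00,  1.00331679e+01,  9.50978498e+01,
       -9.33496729e-04,  9.00000406e+01]), 'qd': array([ 0.03697996,  0.01558545, -0.01381134, -0.09217831, -0.03409515,
       -0.05027538]), 'joint_efforts': array([ 7.64872402e-04, -5.20379591e+01,  4.64813840e+01,  1.57606305e-02,
        1.04510193e-05, -3.04191616e-06]), 'ee_pos': array([ 0.13323713, -0.53338674,  0.23056899]), 'tcp_rot': array([ 1.79999066e+02,  7.60476394e-02, -7.59743896e+01]), 'wrist_force': array([0.45182827, 0.7882327 , 0.03542816]), 'torque': array([-0.03905121, -0.00548856, -0.01611703]), 'opening': 0.08557838779182035}
scene [[469.533275     0.         261.27562914]
 [  0.         469.533275   187.74318805]
 [  0.           0.           1.        ]] [1.2269085  0.49979246 1.06530987] [-139.08952885   -0.66127907  127.18287343]
top [[382.88154358   0.         259.93612042]
 [  0.         382.88154358 193.84683146]
 [  0.           0.           1.        ]] [0.29097053 0.02126355 1.30187373] [-166.61412948    0.28677443  -89.18593207]
wrist [[297.31863964   0.         256.33500093]
 [  0.         297.31863964 193.04607125]
 [  0.           0.           1.        ]] [ 0.20865327 -0.5140621   0.37288585] [ 1.62331562e+02  4.64648764e-02 -7.59500114e+01]
```

View pics/scene0.png

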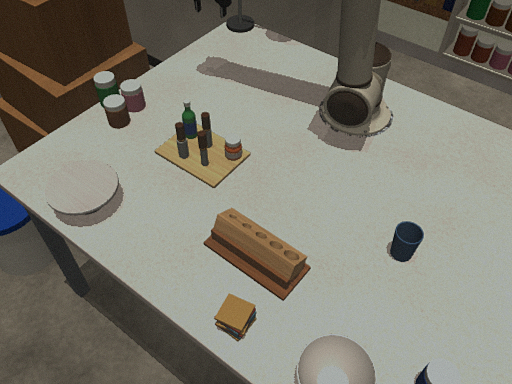

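View pics/top0.png

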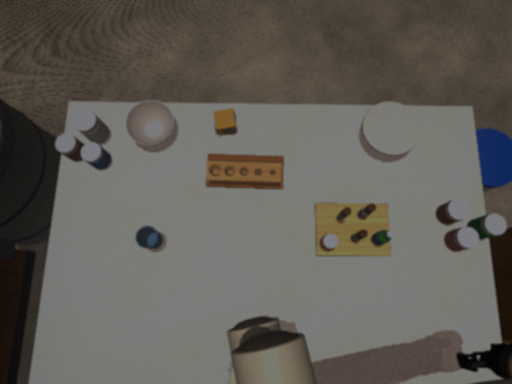

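View pics/wrist0.png

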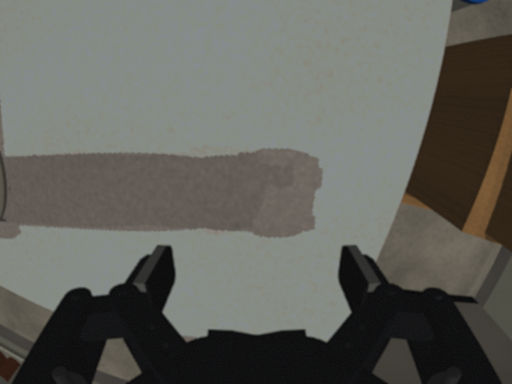

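```bash
python3 - <<'E'
import cv2
a=cv2.imread('pics/top0.png')
cv2.imwrite('pics/c1.png',cv2.convertScaleAbs(cv2.resize(a[195:265,305:405],None,fx=8,fy=8,interpolation=2),alpha=1.8))
cv2.imwrite('pics/c2.png',cv2.convertScaleAbs(cv2.resize(a[145:195,195:295],None,fx=8,fy=8,interpolation=2),alpha=1.8))
b=cv2.imread('pics/scene0.png')
cv2.imwrite('pics/c3.png',cv2.convertScaleAbs(cv2.resize(b[95:190,150:255],None,fx=6,fy=6,interpolation=2),alpha=1.4))
cv2.imwrite('pics/c4.png',cv2.convertScaleAbs(cv2.resize(b[200:300,195:320],None,fx=6,fy=6,interpolation=2),alpha=1.4))
E
```

```text
(no output)
```

View pics/c1.png

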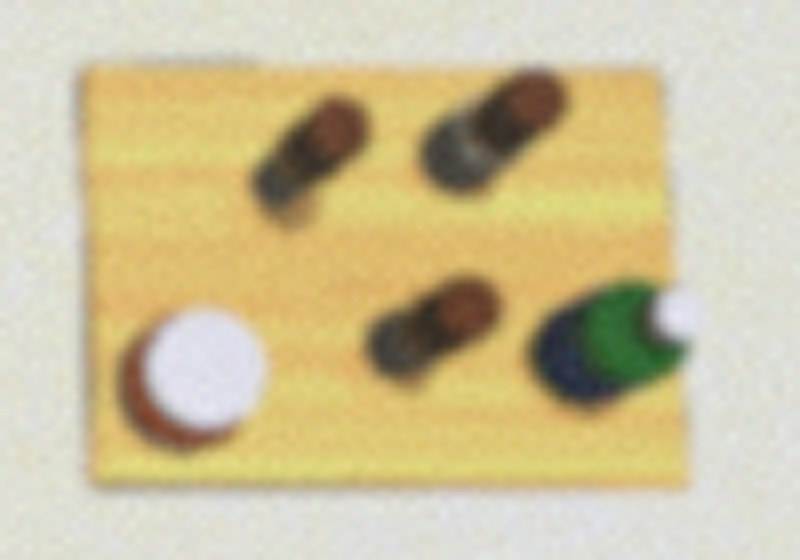

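View pics/c2.png

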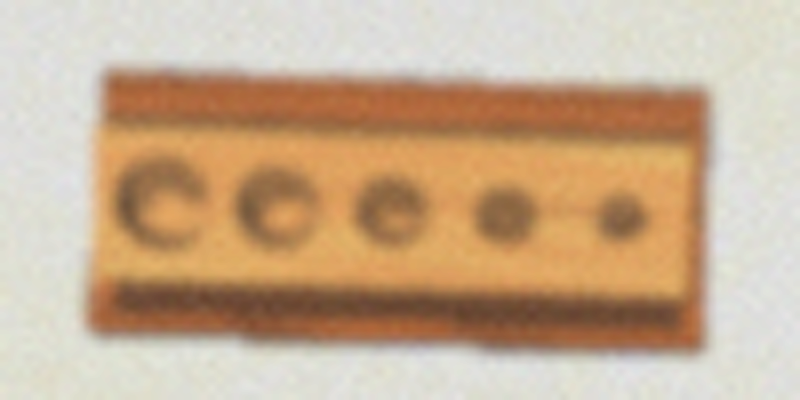

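View pics/c3.png

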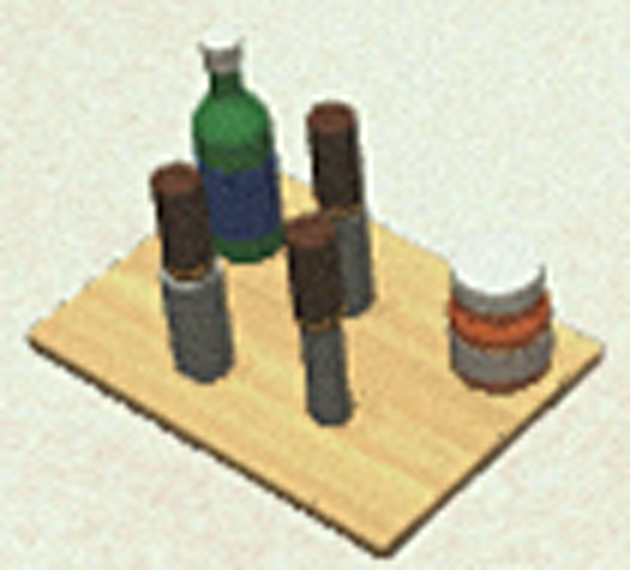

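View pics/c4.png

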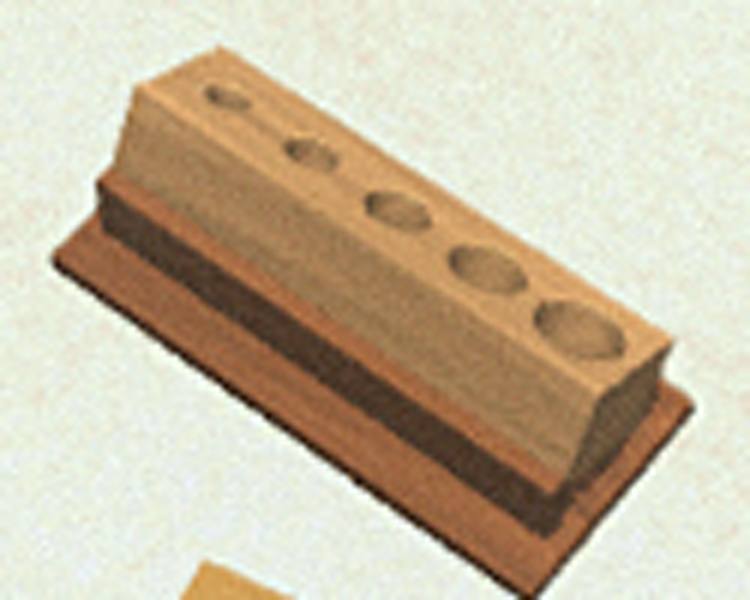

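```bash
cat >> h.py <<'E'
def ray(m,uv):
    K=m['K']; Rm=R.from_euler('xyz',m['orientation'],degrees=True).as_matrix()
    d=np.array([(uv[0]-K[0,2])/K[0,0],(uv[1]-K[1,2])/K[1,1],1]); 
    return np.array(m['origin']),Rm@(d/np.linalg.norm(d))
def raywrist(m,uv):
    K=m['K']; Rm=R.from_euler('xyz',m['orientation'],degrees=True).as_matrix()
    v=np.array([uv[0]-K[0,2],uv[1]-K[1,2]]); r=np.linalg.norm(v); th=r/K[0,0]
    d=np.array([*(v/r*np.sin(th)),np.cos(th)]); return np.array(m['origin']),Rm@d
def onz(od,z):
    o,d=od; return o+d*(z-o[2])/d[2]
def tri(*ods):
    A=np.zeros((3,3));b=np.zeros(3)
    for o,d in ods:
        P=np.eye(3)-np.outer(d,d);A+=P;b+=P@o
    x=np.linalg.solve(A,b); return x,[round(1e3*np.linalg.norm((np.eye(3)-np.outer(d,d))@(x-o)),1) for o,d in ods]
E
python3 - <<'E'
from h import *
T=load('top0');S=load('scene0')
c1=lambda p:((p[0]+.5)/8-.5+305,(p[1]+.5)/8-.5+195)
c2=lambda p:((p[0]+.5)/8-.5+195,(p[1]+.5)/8-.5+145)
c3=lambda p:((p[0]+.5)/6-.5+150,(p[1]+.5)/6-.5+95)
c4=lambda p:((p[0]+.5)/6-.5+195,(p[1]+.5)/6-.5+200)
np.set_printoptions(precision=4,suppress=True)
for n,a,b in [('22',(342,122),(315,232)),('32',(535,98),(178,180)),('27',(468,305),(332,118))]:
    r1=ray(T,c1(a));r2=ray(S,c3(b)); print(n,onz(r1,.142),onz(r2,.142),tri(r1,r2))
H=[]
for i,(a,b) in enumerate(zip([(620,218),(505,215),(391,211),(279,207),(164,203)],[(227,98),(312,155),(398,212),(487,270),(579,330)])):
    r1=ray(T,c2(a));r2=ray(S,c4(b)); p=onz(r1,.075);q=onz(r2,.075);print(i,p,q,tri(r1,r2));H.append((p+q)/2)
H=np.array(H);d=H[4]-H[0];print(np.linalg.norm(d)/4,np.degrees(np.arctan2(-d[0],d[1])))
for uv in [(80,65),(660,65),(95,487),(690,487)]: print(onz(ray(T,c1(uv)),.012))
print('jar',onz(ray(T,c1((205,370))),.082),'bottle cap',onz(ray(T,c1((680,315))),.152))
for uv in [(105,70),(705,90),(90,330),(705,350)]: print('rackbase',onz(ray(T,c2(uv)),.01))
E
```

```text
22 [ 0.5198 -0.2388  0.142 ] [ 0.5218 -0.2362  0.142 ] (array([ 0.52  , -0.2389,  0.1395]), [np.float64(0.6), np.float64(0.6)])
32 [ 0.5303 -0.3135  0.142 ] [ 0.535  -0.3141  0.142 ] (array([ 0.5318, -0.3158,  0.1383]), [np.float64(1.4), np.float64(1.4)])
27 [ 0.4497 -0.2838  0.142 ] [ 0.4539 -0.2857  0.142 ] (array([ 0.4511, -0.2862,  0.1392]), [np.float64(1.8), np.float64(1.8)])
0 [ 0.659  -0.0079  0.075 ] [ 0.6618 -0.0105  0.075 ] (array([ 0.6604, -0.0095,  0.0737]), [np.float64(1.8), np.float64(1.8)])
1 [0.6597 0.0402 0.075 ] [0.6633 0.0385 0.075 ] (array([0.6612, 0.0388, 0.0725]), [np.float64(1.6), np.float64(1.6)])
2 [0.6608 0.0878 0.075 ] [0.6645 0.0864 0.075 ] (array([0.6624, 0.0866, 0.0723]), [np.float64(1.5), np.float64(1.5)])
3 [0.6619 0.1347 0.075 ] [0.6653 0.134  0.075 ] (array([0.6633, 0.134 , 0.0723]), [np.float64(1.1), np.float64(1.1)])
4 [0.6631 0.1828 0.075 ] [0.6661 0.1818 0.075 ] (array([0.6643, 0.1821, 0.0728]), [np.float64(1.2), np.float64(1.2)])
0.04788563447024376 -1.2524828540365618
[ 0.569  -0.1563  0.012 ]
[ 0.5723 -0.4054  0.012 ]
[ 0.3893 -0.1592  0.012 ]
[ 0.3927 -0.4067  0.012 ]
jar [ 0.4306 -0.194   0.082 ] bottle cap [ 0.4457 -0.3606  0.152 ]
rackbase [0.7442 0.2202 0.01  ]
rackbase [ 0.7382 -0.0467  0.01  ]
rackbase [0.6246 0.2213 0.01  ]
rackbase [ 0.6191 -0.0468  0.01  ]
```

```bash
python3 -m handwheel '[[0.25,0.399,0.219,0.0,-15.3],[0.25,0.399,0.219,0.0,-15.3],[0.25,0.399,0.219,0.0,-15.3],[0.25,0.399,0.219,0.0,-15.3],[0.25,0.399,0.219,0.0,-15.3]]' 20
```

```text
time: 0.65
ee_pos: [0.35, -0.4142, 0.2309]
tcp_rot: [180.0, 0.1, -91.3]
wrist_force: [0.0, -1.4, -0.1]
opening: 0.0638
```

```bash
python3 -m handwheel '[[0.25,0.182,0.0997,0.0,0],[0.25,0.182,0.0997,0.0,0],[0.25,0.182,0.0997,0.0,0],[0.25,0.182,0.0997,0.0,0],[0.25,0.182,0.0997,0,0]]'
python3 - <<'E'
from h import *
c=snap('wrist','w1');print(c['origin'],c['orientation'],get_obs()['ee_pos'],get_obs()['qd'])
E
```

```text
time: 1.15
ee_pos: [0.5355, -0.3115, 0.2294]
tcp_rot: [180.0, 0.1, -91.1]
wrist_force: [-0.3, -0.8, 0.5]
opening: 0.0642
[ 0.61325061 -0.31253994  0.37157336] [ 1.62293598e+02  1.11728156e-01 -9.10313494e+01] [ 0.53478707 -0.31202648  0.22944819] [-3.51816358 -2.21564344 -1.95613163  0.14668607 -0.68098392 -2.51649152]
```

View pics/w1.png

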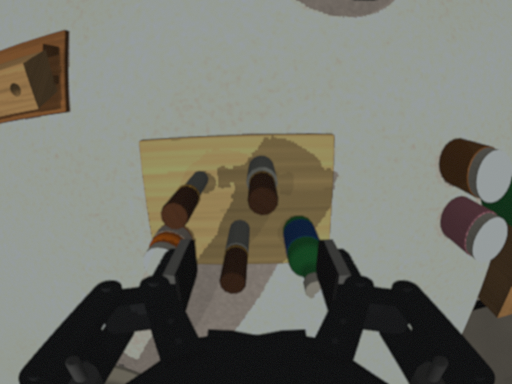

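```bash
python3 - <<'E'
from h import *
m=load('w1')
a=cv2.imread('pics/w1.png'); cv2.imwrite('pics/w1c.png',cv2.convertScaleAbs(cv2.resize(a[140:300,140:340],None,fx=4,fy=4,interpolation=2),alpha=1.8))
for n,uv in [('32',(263,198)),('22',(177,212)),('27',(233,278)),('hole0',(15,89))]: print(n,onz(raywrist(m,uv),.142 if n!='hole0' else .075))
E
```

```text
32 [ 0.5356437  -0.31612832  0.142     ]
22 [ 0.52424349 -0.24306551  0.142     ]
27 [ 0.45814593 -0.28778297  0.142     ]
hole0 [ 0.66079773 -0.01011675  0.075     ]
```

View pics/w1c.png

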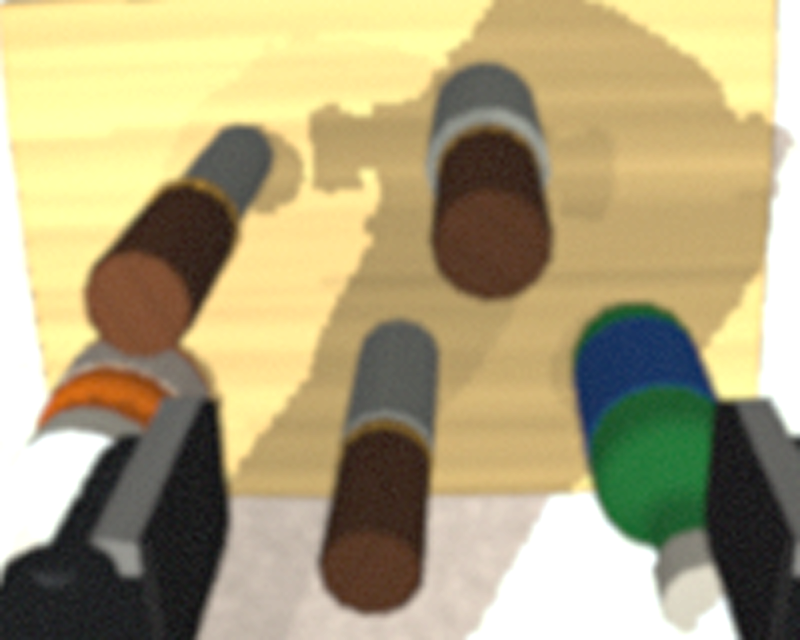

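```bash
python3 -m handwheel '[[0.25,-0.002,-0.003,-0.04,0],[0.25,-0.002,-0.003,-0.08,0],[0.25,-0.002,-0.003,-0.124,0],[0.25,-0.002,-0.003,-0.124,0],[0.25,-0.002,-0.003,-0.124,0]]'
python3 - <<'E'
from h import *
c=snap('wrist','w2')
E
```

```text
time: 1.7
ee_pos: [0.5319, -0.3155, 0.1063]
tcp_rot: [179.9, 0.1, -91.1]
wrist_force: [1.0, -0.2, 1.0]
opening: 0.064
```

View pics/w2.png

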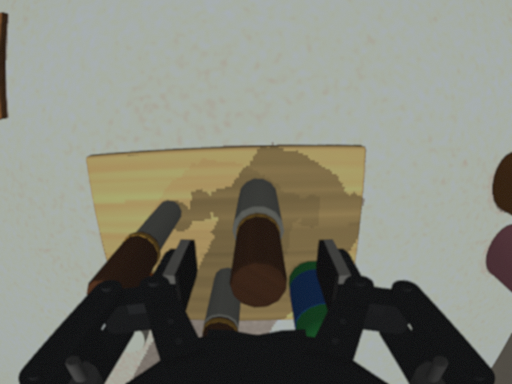

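```bash
python3 -m handwheel '[[1,0,0,0,0],[1,0,0,0,0],[1,0,0,0,0],[1,0,0,0,0],[1,0,0,0,0]]' 30
python3 - <<'E'
from h import *
c=snap('wrist','w3')
E
```

```text
time: 2.25
ee_pos: [0.5338, -0.3165, 0.1103]
tcp_rot: [-179.8, -0.0, -91.1]
wrist_force: [-1.1, 0.6, 5.6]
opening: 0.0254
```

View pics/w3.png

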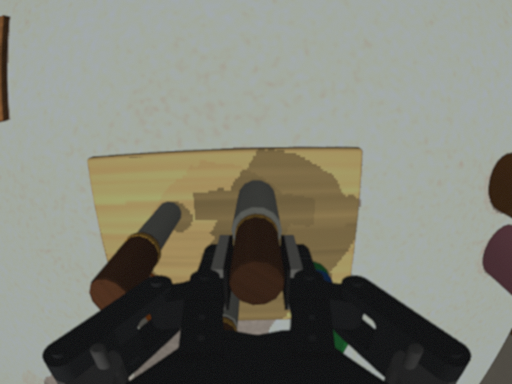

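```bash
python3 -m handwheel '[[1,0,0,0.05,0],[1,0,0,0.1,0],[1,0,0,0.153,0],[1,0.03,0.05,0.153,0],[1,0.06,0.1,0.153,0]]'
```

```text
time: 2.8
ee_pos: [0.5859, -0.2313, 0.2663]
tcp_rot: [-179.5, -0.1, -91.3]
wrist_force: [1.4, -0.7, -1.8]
opening: 0.025
```

```bash
python3 -m handwheel '[[1,0,0,0,0],[1,0,0,0,0]]'; python3 - <<'E'
from h import *
c=snap('wrist','w4')
E
```

```text
time: 3.0
ee_pos: [0.5866, -0.2303, 0.267]
tcp_rot: [-179.5, -0.2, -91.2]
wrist_force: [-0.3, 0.2, -0.4]
opening: 0.0252
```

View pics/w4.png

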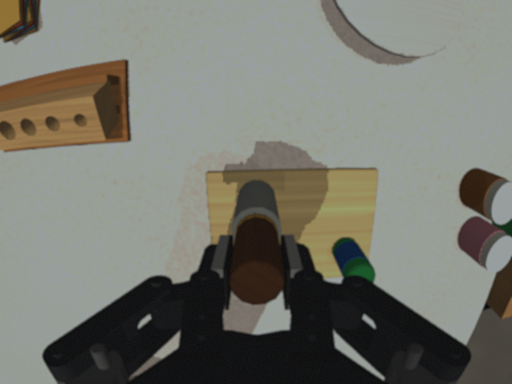

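```bash
python3 -m handwheel '[[1,0.048,0.364,0,0],[1,0.048,0.364,0,0],[1,0.048,0.364,0,0],[1,0.048,0.364,0,0],[1,0.048,0.364,0,0]]'
python3 -m handwheel '[[1,0.024,0.182,0,0],[1,0.024,0.182,0,0],[1,0.024,0.182,0,0],[1,0.024,0.182,0,0],[1,0.024,0.182,0,0]]'
```

```text
time: 3.55
ee_pos: [0.6183, 0.0043, 0.2668]
tcp_rot: [-179.5, 0.4, -89.8]
wrist_force: [0.8, -0.5, -0.6]
opening: 0.0252
time: 4.05
ee_pos: [0.6479, 0.0675, 0.2666]
tcp_rot: [-179.6, 2.4, -85.0]
wrist_force: [-0.2, -0.3, -1.3]
opening: 0.0256
```

```bash
python3 - <<'E'
from h import *
o=get_obs();print(o['q'],o['ee_pos'],o['tcp_rot'])
E
python3 -m handwheel '[[1,-0.02,0.03,-0.05,-5],[1,-0.02,0.0665,-0.05,-6.25],[1,-0.02,0.0665,-0.05,-6.25],[1,-0.02,0.0665,-0.05,-6.25],[1,-0.02,0.0665,-0.05,-6.25]]'
python3 - <<'E'
from h import *
o=get_obs();print(o['q'],o['ee_pos'],o['tcp_rot'])
E
```

```text
[  4.91599175  20.64649333  32.5720961  101.52634558   2.35449884
 179.93977874] [0.64786132 0.06747512 0.26659597] [-179.5979297     2.35402035  -85.00732151]
time: 4.55
ee_pos: [0.6336, 0.0635, 0.2194]
tcp_rot: [-179.4, 4.4, -86.2]
wrist_force: [-0.1, 1.1, -0.4]
opening: 0.0252
[  3.7407147   16.48703021  21.91290247  94.87277539   4.42904402
 179.94322642] [0.63362969 0.06348311 0.21939308] [-179.44084985    4.42828537  -86.15950454]
```

```bash
for i in 1; do python3 -m handwheel '[[1,0,0,0.01,8.5],[1,-0.02,0,0.02,17],[1,-0.04,0,0.02,25.5],[1,-0.04,0,0.02,34],[1,-0.04,0,0.02,42.5]]'; done
python3 -m handwheel '[[1,0,0,0,8.5],[1,0,0,0,17],[1,0,0,0,25.5],[1,0,0,0,34],[1,0,0,0,42.5]]'
python3 -m handwheel '[[1,0,0,0,8.5],[1,0,0,0,17],[1,0,0,0,25.5],[1,0,0,0,34],[1,0,0,0,42.5]]'
```

```text
time: 5.05
ee_pos: [0.5943, 0.0638, 0.242]
tcp_rot: [-179.3, 4.3, -43.3]
wrist_force: [0.2, 0.2, -1.2]
opening: 0.025
time: 5.55
ee_pos: [0.5953, 0.0641, 0.2439]
tcp_rot: [-179.3, 4.1, -0.4]
wrist_force: [0.8, 0.4, -1.5]
opening: 0.0251
time: 6.05
ee_pos: [0.5964, 0.0646, 0.2459]
tcp_rot: [-179.4, 3.9, 42.5]
wrist_force: [-0.7, 1.0, -1.6]
opening: 0.025
```

```bash

python3 -m handwheel '[[1,0,0,0,8.5],[1,0,0,0,17],[1,0,0,0,25.5],[1,0,0,0,34],[1,0,0,0,42.5]]'
python3 -m handwheel '[[1,0,0,0,8.5],[1,0,0,0,17],[1,0,0,0,25.5],[1,0,0,0,34],[1,0,0,0,42.5]]'
python3 -m handwheel '[[1,0,0,0,8.5],[1,0,0,0,17],[1,0,0,0,25.5],[1,0,0,0,34],[1,0,0,0,42.5]]'
python3 -m handwheel '[[1,0,0,0,8.5],[1,0,0,0,17],[1,0,0,0,25.5],[1,0,0,0,34],[1,0,0,0,42.5]]'
python3 -m handwheel '[[1,0,0,0,8.5],[1,0,0,0,17],[1,0,0,0,25.5],[1,0,0,0,34],[1,0,0,0,42.5]]'
python3 - <<'E'
from h import *
o=get_obs();print(o['q'],o['ee_pos'],o['tcp_rot'])
E
```

```text
time: 6.55
ee_pos: [0.5974, 0.065, 0.2479]
tcp_rot: [-179.6, 3.9, 85.4]
wrist_force: [-0.4, 0.1, -0.5]
opening: 0.0247
time: 7.05
ee_pos: [0.5984, 0.0655, 0.2501]
tcp_rot: [-179.7, 4.0, 128.3]
wrist_force: [0.7, -0.7, -1.2]
opening: 0.0247
time: 7.55
ee_pos: [0.5993, 0.0659, 0.2524]
tcp_rot: [-179.8, 4.2, 171.1]
wrist_force: [0.8, -0.3, -1.2]
opening: 0.0251
time: 8.05
ee_pos: [0.6002, 0.0663, 0.2547]
tcp_rot: [-179.7, 4.4, -146.0]
wrist_force: [-0.1, -0.6, -0.6]
opening: 0.0248
time: 8.55
ee_pos: [0.6012, 0.0665, 0.2569]
tcp_rot: [-179.5, 4.4, -103.1]
wrist_force: [-0.4, 0.1, -0.8]
opening: 0.0253
[   4.40050439   11.42567018   20.04785951   96.77916412    4.06705789
 -162.43136157] [0.60119576 0.06653791 0.2568837 ] [-179.46761215    4.43273318 -103.08208396]
```

```bash

python3 -m handwheel '[[1,0,0,0,8.5],[1,0,0,0,17],[1,0,0,0,23],[1,0,0,0,23],[1,0,0,0,23]]'
python3 - <<'E'
from h import *
o=get_obs();print(o['q'],o['ee_pos'],o['tcp_rot'])
E
```

```text
time: 9.05
ee_pos: [0.5985, 0.0941, 0.2583]
tcp_rot: [-179.3, 3.3, -82.6]
wrist_force: [0.3, 0.9, -1.8]
opening: 0.0249
[   7.38206127   12.9523304    22.05612833   98.45108695    3.29436463
 -179.94449355] [0.59847557 0.09405252 0.25834176] [-179.3494036     3.29478245  -82.63596362]
```

```bash

python3 -m handwheel '[[1,0,-0.03,0,8],[1,0,-0.03,0,8],[1,0,-0.03,0,8],[1,0,-0.03,0,8],[1,0,-0.03,0,8]]'
python3 - <<'E'
from h import *
o=get_obs();print(o['q'],o['ee_pos'],o['tcp_rot'])
E
```

```text
time: 9.55
ee_pos: [0.5892, 0.115, 0.2584]
tcp_rot: [-179.4, 1.2, -79.6]
wrist_force: [0.5, -0.5, -0.8]
opening: 0.0249
[  10.4764242    12.26576694   21.30348679   98.46134476    1.19839433
 -179.94262015] [0.58916494 0.11500619 0.25844165] [-179.42469932    1.19891042  -79.56890834]
```

```bash

python3 -m handwheel '[[1,0,-0.02,0,5],[1,0,-0.02,0,5],[1,0,-0.02,0,5],[1,0,-0.02,0,5]]'
python3 - <<'E'
from h import *
o=get_obs();print(o['q'],o['ee_pos'],o['tcp_rot'])
E
```

```text
time: 9.95
ee_pos: [0.5825, 0.1263, 0.2584]
tcp_rot: [-179.5, -0.2, -77.8]
wrist_force: [-0.9, -0.0, -1.7]
opening: 0.0253
[ 1.23076170e+01  1.16750660e+01  2.06186464e+01  9.83957946e+01
 -1.54470036e-01 -1.79942205e+02] [0.58246259 0.12629206 0.25844387] [-1.79452057e+02 -1.53910348e-01 -7.77516522e+01]
```

```bash

python3 -m handwheel '[[1,0,0,0,-8.5],[1,0,0,0,-17],[1,0,0,0,-25.5],[1,0,0,0,-34],[1,0,0,0,-42.5]]'
python3 -m handwheel '[[1,0,0,0,-8.5],[1,0,0,0,-17],[1,0,0,0,-25.5],[1,0,0,0,-34],[1,0,0,0,-42.5]]'
python3 -m handwheel '[[1,0,0,0,-8.5],[1,0,0,0,-17],[1,0,0,0,-25.5],[1,0,0,0,-34],[1,0,0,0,-42.5]]'
python3 -m handwheel '[[1,0,0,0,-8.5],[1,0,0,0,-17],[1,0,0,0,-25.5],[1,0,0,0,-34],[1,0,0,0,-42.5]]'
python3 - <<'E'
from h import *
o=get_obs();print(o['q'],o['ee_pos'],o['tcp_rot'])
E
```

```text
time: 10.45
ee_pos: [0.5827, 0.1258, 0.2583]
tcp_rot: [-179.5, -0.1, -120.7]
wrist_force: [0.1, -0.1, -1.0]
opening: 0.0248
time: 10.95
ee_pos: [0.5829, 0.1253, 0.2583]
tcp_rot: [-179.5, -0.1, -163.6]
wrist_force: [-0.6, 0.7, -1.0]
opening: 0.0251
time: 11.45
ee_pos: [0.5831, 0.1247, 0.2582]
tcp_rot: [-179.5, -0.2, 153.5]
wrist_force: [-0.3, 0.8, -1.0]
opening: 0.0253
time: 11.95
ee_pos: [0.5834, 0.1242, 0.2581]
tcp_rot: [-179.5, -0.2, 110.6]
wrist_force: [0.4, 0.0, -1.3]
opening: 0.0251
[ 1.19725135e+01  1.29245364e+01  2.20516742e+01  9.96644400e+01
  9.30930500e-02 -8.62156759e+00] [0.5833716  0.12418034 0.25811419] [-1.79482722e+02 -1.72581739e-01  1.10592866e+02]
```

```bash

python3 -m handwheel '[[1,0.03,0.005,-0.02,-8.5],[1,0.06,0.01,-0.04,-17],[1,0.073,0.01,-0.04,-21.8],[1,0.073,0.01,-0.04,-21.8],[1,0.073,0.01,-0.04,-21.8]]'
python3 -m handwheel '[[1,0,0,0,0]]'
python3 - <<'E'
from h import *
o=get_obs();print(o['q'],o['ee_pos'],o['tcp_rot'])
c=snap('wrist','w5'); print(c['origin'],c['orientation'])
c=snap('top','t5');c=snap('scene','s5')
a=cv2.imread('pics/s5.png'); cv2.imwrite('pics/s5c.png',cv2.convertScaleAbs(cv2.resize(a[160:300,195:320],None,fx=4,fy=4,interpolation=2),alpha=1.4))
E
```

```text
time: 12.45
ee_pos: [0.6563, 0.1337, 0.2181]
tcp_rot: [-179.5, -0.2, 88.9]
wrist_force: [-0.3, 0.5, -0.4]
opening: 0.0251
time: 12.55
ee_pos: [0.656, 0.1335, 0.219]
tcp_rot: [-179.5, -0.2, 89.0]
wrist_force: [0.5, 0.7, -1.1]
opening: 0.025
[11.37785967 22.75700056 29.96344921 97.63879916  0.29563661 12.39018613] [0.65599216 0.13350747 0.21900844] [-179.51428263   -0.19597411   88.98572743]
[0.57974016 0.13509059 0.36187819] [162.86592188  -0.16530757  89.01219293]
```

View pics/w5.png

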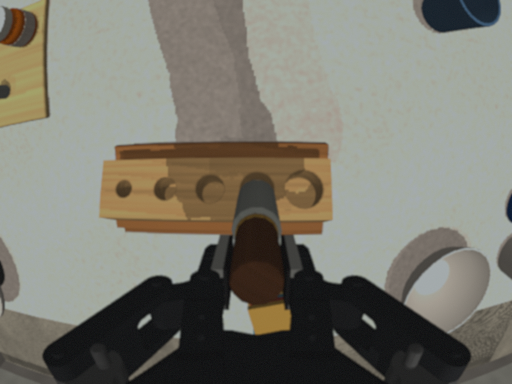

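View pics/s5c.png

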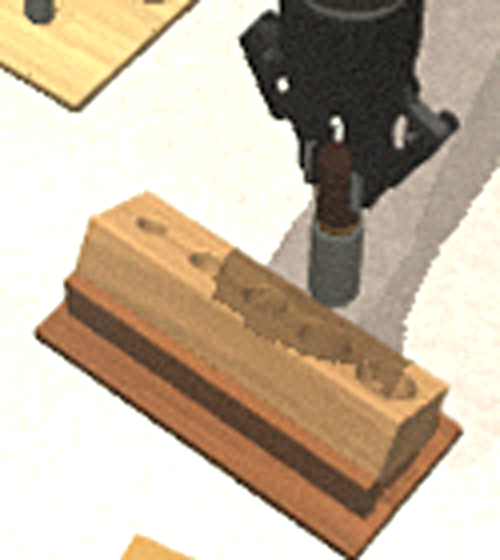

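```bash
python3 - <<'E'
from h import *
a=cv2.imread('pics/w5.png'); cv2.imwrite('pics/w5c.png',cv2.convertScaleAbs(cv2.resize(a[140:310,95:340],None,fx=3,fy=3,interpolation=2),alpha=2))
E
```

```text
(no output)
```

View pics/w5c.png

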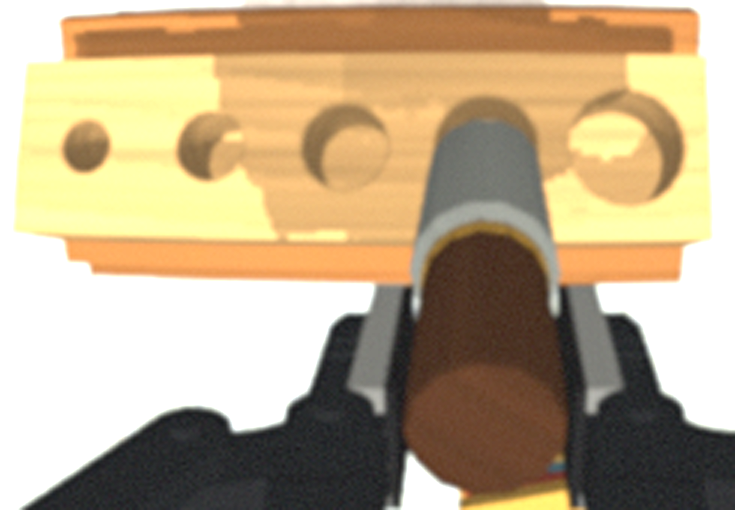

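```bash
python3 - <<'E'
from h import *
np.set_printoptions(precision=4,suppress=True)
m=load('w5')
f=lambda p:((p[0]+.5)/3-.5+95,(p[1]+.5)/3-.5+140)
P=[]
for i,p in [(0,(87,146)),(1,(211,146)),(2,(346,147)),(4,(625.5,147))]:
    q=onz(raywrist(m,f(p)),.075);P.append((i,q));print(i,q)
ii=np.array([i for i,_ in P]);Q=np.array([q for _,q in P])
for k in range(2):
    c=np.polyfit(ii,Q[:,k],1);print(c, 'h1-3',np.polyval(c,[1,2,3]))
print('top',onz(raywrist(m,f((486,427))),.251))
print('foot apex(-x)',onz(raywrist(m,f((487,119))),.121), 'L/R shoulder',onz(raywrist(m,f((413,300))),.191),onz(raywrist(m,f((559,300))),.191))
print('seam -x apex r13',onz(raywrist(m,f((488,221))),.191), 'shoulder -x apex r16', onz(raywrist(m,f((488,202))),.191))
E
```

```text
0 [ 0.6603 -0.0082  0.075 ]
1 [0.6614 0.0398 0.075 ]
2 [0.6627 0.0875 0.075 ]
4 [0.6644 0.182  0.075 ]
[0.001  0.6604] h1-3 [0.6614 0.6624 0.6635]
[ 0.0475 -0.0079] h1-3 [0.0397 0.0872 0.1347]
top [0.6553 0.1343 0.251 ]
foot apex(-x) [0.642  0.1353 0.121 ] L/R shoulder [0.6633 0.1188 0.191 ] [0.6639 0.1499 0.191 ]
seam -x apex r13 [0.6455 0.1351 0.191 ] shoulder -x apex r16 [0.6413 0.1351 0.191 ]
```

```bash

python3 -m handwheel '[[1,0.0055,0,-0.02,0],[1,0.0055,0,-0.035,0],[1,0.0055,0,-0.045,0],[1,0.0055,0,-0.047,0],[1,0.0055,0,-0.047,0]]'
python3 - <<'E'
from h import *
c=snap('wrist','w6')
a=c['color']; cv2.imwrite('pics/w6c.png',cv2.convertScaleAbs(cv2.resize(a[140:310,95:340],None,fx=3,fy=3,interpolation=2),alpha=2))
E
```

```text
time: 13.2
ee_pos: [0.6613, 0.1337, 0.1724]
tcp_rot: [-179.5, -0.2, 89.0]
wrist_force: [-0.2, 0.2, -0.7]
opening: 0.0252
```

View pics/w6c.png

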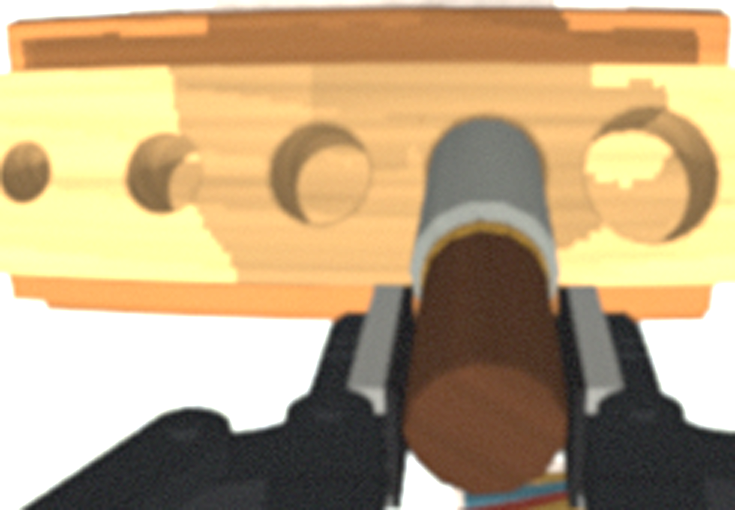

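Foot sits at the hole mouth with a thin, even dark rim (crop ~(487,117)). Lower further, watching force.

```bash

python3 -m handwheel '[[1,0.0005,0,-0.003,0],[1,0.0005,0,-0.006,0],[1,0.0005,0,-0.008,0],[1,0.0005,0,-0.008,0]]'
python3 - <<'E'
from h import *
c=snap('wrist','w7')
a=c['color']; cv2.imwrite('pics/w7c.png',cv2.convertScaleAbs(cv2.resize(a[140:310,95:340],None,fx=3,fy=3,interpolation=2),alpha=2))
E
```

```text
time: 13.65
ee_pos: [0.6619, 0.1337, 0.1645]
tcp_rot: [-179.6, -0.2, 89.0]
wrist_force: [-0.4, 0.1, -1.7]
opening: 0.0254
```

View pics/w7c.png

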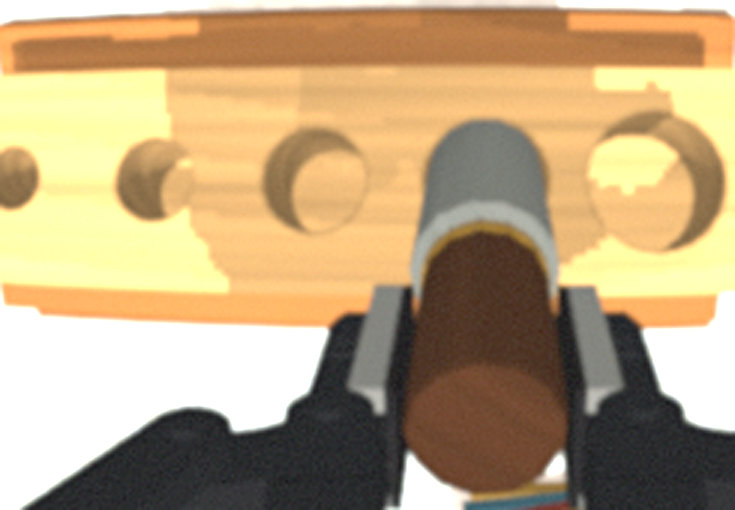

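```bash

python3 -m handwheel '[[1,-0.004,0,0,0],[1,-0.008,0,-0.0005,0],[1,-0.012,0,-0.001,0],[1,-0.016,0,-0.001,0],[1,-0.02,0,-0.002,0]]' 20
python3 - <<'E'
from h import *
c=snap('wrist','w8')
a=c['color']; cv2.imwrite('pics/w8c.png',cv2.convertScaleAbs(cv2.resize(a[140:310,95:340],None,fx=3,fy=3,interpolation=2),alpha=2))
E
```

```text
time: 14.2
ee_pos: [0.642, 0.1339, 0.1638]
tcp_rot: [-179.7, -0.2, 89.0]
wrist_force: [2.5, 0.4, 6.8]
opening: 0.0255
```

View pics/w8c.png

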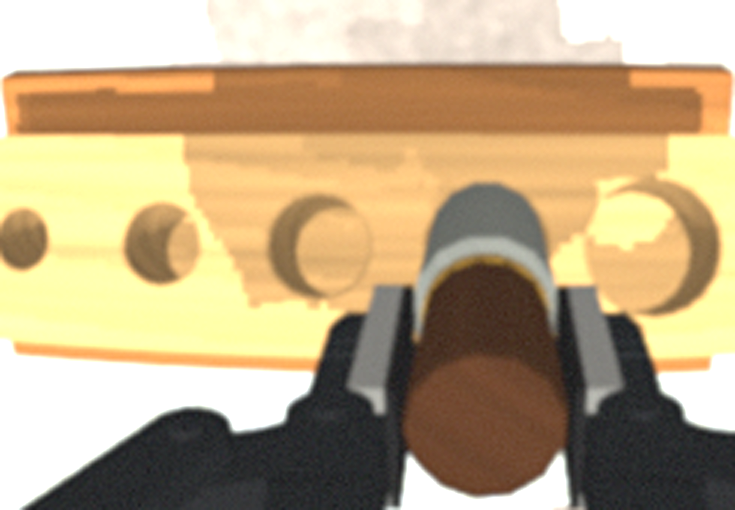

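Pivoting works (low forces, barrel still seated in the hole). Continue.

```bash

python3 -m handwheel '[[1,-0.005,0.0005,-0.002,0],[1,-0.01,0.0005,-0.004,0],[1,-0.015,0.0005,-0.006,0],[1,-0.02,0.001,-0.008,0],[1,-0.024,0.001,-0.0095,0]]'
python3 - <<'E'
from h import *
c=snap('wrist','w9')
a=c['color']; cv2.imwrite('pics/w9c.png',cv2.convertScaleAbs(cv2.resize(a[140:310,95:340],None,fx=3,fy=3,interpolation=2),alpha=2))
c=snap('scene','s9');a=c['color'];cv2.imwrite('pics/s9c.png',cv2.convertScaleAbs(cv2.resize(a[160:300,195:320],None,fx=4,fy=4,interpolation=2),alpha=1.4))
E
```

```text
time: 14.75
ee_pos: [0.6171, 0.1348, 0.1542]
tcp_rot: [-179.7, -0.2, 89.0]
wrist_force: [2.7, -0.1, 2.7]
opening: 0.025
```

View pics/w9c.png

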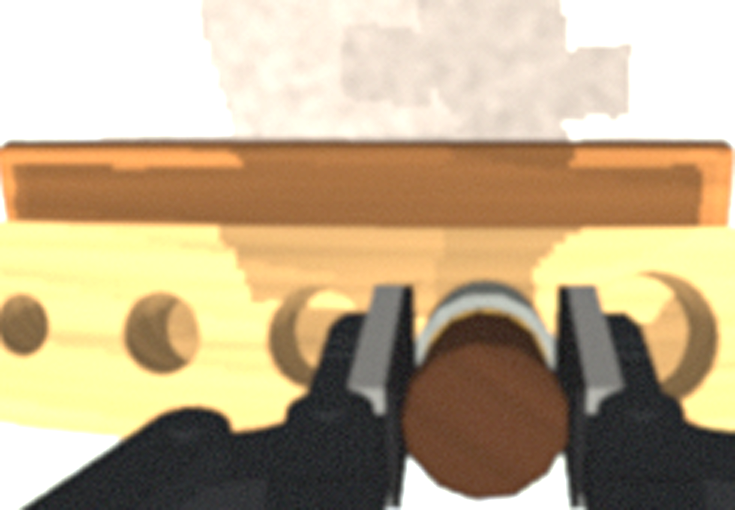

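View pics/s9c.png

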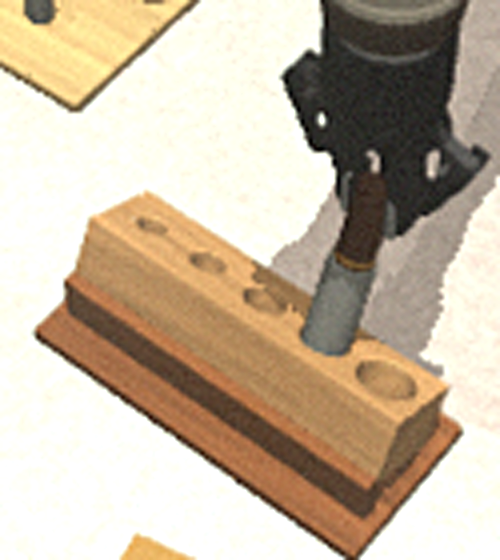

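```bash

python3 -m handwheel '[[1,0.001,0,-0.005,0],[1,0.004,0,-0.011,0],[1,0.007,0,-0.017,0],[1,0.0095,0,-0.022,0],[1,0.0115,0,-0.026,0]]' 30
python3 -m handwheel '[[1,0,0,0,0],[1,0.001,0,-0.002,0]]'
```

```text
time: 15.35
ee_pos: [0.6286, 0.1347, 0.127]
tcp_rot: [-179.6, -0.2, 89.0]
wrist_force: [2.1, -0.6, 2.3]
opening: 0.0249
time: 15.55
ee_pos: [0.6294, 0.1348, 0.1254]
tcp_rot: [-179.6, -0.2, 89.0]
wrist_force: [-6.8, -0.9, 19.0]
opening: 0.0252
```

```bash

python3 -m handwheel '[[0.5,0,0,0,0],[0.5,0,0,0,0],[0.5,0,0,0,0],[0.5,0,0,0.04,0],[0.5,0,0,0.08,0]]' 
python3 -m handwheel '[[0.3,0,0,0.04,0],[0.3,-0.02,0,0.05,0]]' 
python3 - <<'E'
from h import *
o=get_obs();print(o['q'],o['tcp_rot'])
c=snap('scene','s10');a=c['color'];cv2.imwrite('pics/s10c.png',cv2.convertScaleAbs(cv2.resize(a[160:300,195:320],None,fx=4,fy=4,interpolation=2),alpha=1.4))
E
```

```text
time: 16.05
ee_pos: [0.6284, 0.1346, 0.2049]
tcp_rot: [-179.4, -0.2, 89.0]
wrist_force: [1.5, -0.3, 0.2]
opening: 0.0426
time: 16.25
ee_pos: [0.6102, 0.1348, 0.259]
tcp_rot: [-179.7, -0.2, 88.9]
wrist_force: [0.7, 0.0, 0.1]
opening: 0.0599
[ 12.31225387  16.95026975  27.04627606 100.36173483   0.31638546
  13.36616101] [-179.66832667   -0.24638216   88.94464605]
```

View pics/s10c.png

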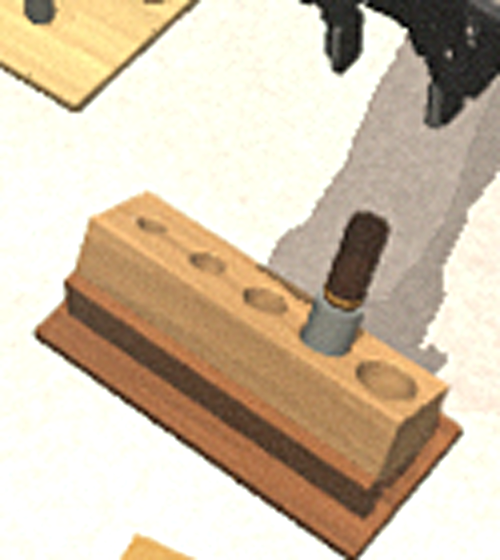

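```bash

python3 -m handwheel '[[0.3,-0.017,-0.045,0,-8.5],[0.3,-0.033,-0.09,0,-17],[0.3,-0.05,-0.135,0,-25.5],[0.3,-0.067,-0.18,0,-34],[0.3,-0.083,-0.225,0,-42.5]]' 
python3 -m handwheel '[[0.3,-0.017,-0.045,0,-8.5],[0.3,-0.033,-0.09,-0.02,-17],[0.3,-0.05,-0.135,-0.03,-25.5],[0.3,-0.067,-0.18,-0.04,-34],[0.3,-0.071,-0.195,-0.05,-42.5]]' 
python3 -m handwheel '[[0.3,0,0,0,-3]]' 
python3 - <<'E'
from h import *
o=get_obs();print(o['q'],o['tcp_rot'],o['ee_pos'])
c=snap('wrist','w11');a=c['color'];cv2.imwrite('pics/w11b.png',cv2.convertScaleAbs(a,alpha=1.6))
E
```

```text
time: 16.8
ee_pos: [0.523, -0.0915, 0.2594]
tcp_rot: [-179.6, -0.2, 46.1]
wrist_force: [0.9, -0.6, -0.1]
opening: 0.0599
time: 17.3
ee_pos: [0.4499, -0.2897, 0.2081]
tcp_rot: [-179.6, -0.2, 3.1]
wrist_force: [-0.5, 0.6, 0.1]
opening: 0.0597
time: 17.4
ee_pos: [0.4483, -0.2915, 0.2059]
tcp_rot: [-179.5, -0.0, -0.4]
wrist_force: [0.2, 0.2, -0.5]
opening: 0.0599
[-33.2574943    2.67542936   4.8248086   92.40747935   0.41979007
  57.13913903] [-1.79507336e+02 -1.09731041e-02 -3.97626019e-01] [ 0.44831639 -0.29151588  0.20588626]
```

View pics/w11b.png

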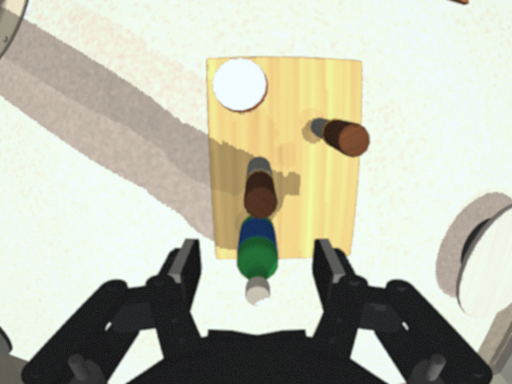

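```bash

python3 - <<'E'
from h import *
m=load('w11');a=cv2.imread('pics/w11.png')
cv2.imwrite('pics/w11c.png',cv2.convertScaleAbs(cv2.resize(a[100:320,200:400],None,fx=3,fy=3,interpolation=2),alpha=1.8))
for uv in [(261,200),(353,140)]: print(onz(raywrist(m,uv),.142))
print('cap',onz(raywrist(m,(258,287)),.152))
E
```

```text
[ 0.45187102 -0.28375878  0.142     ]
[ 0.5184936  -0.23878898  0.142     ]
cap [ 0.44932121 -0.35373125  0.152     ]
```

View pics/w11c.png

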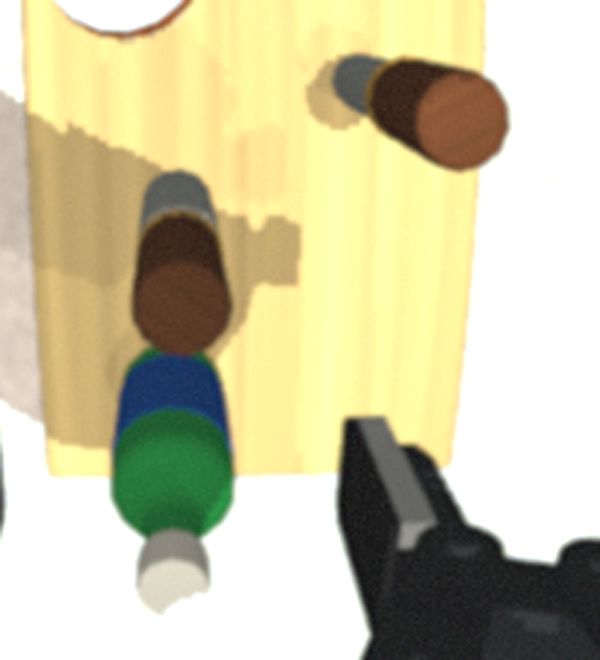

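```bash

python3 -m handwheel '[[0.3,0.0035,0.006,-0.03,0],[0.3,0.0035,0.006,-0.07,0],[0.3,0.0035,0.006,-0.1,0],[0.3,0.0035,0.006,-0.1,0],[0.3,0.0035,0.006,-0.1,0]]' 
python3 -m handwheel '[[1,0,0,0,0],[1,0,0,0,0],[1,0,0,0,0],[1,0,0,0,0]]' 30
python3 - <<'E'
from h import *
o=get_obs();print(o['q'],o['tcp_rot'],o['ee_pos'])
c=snap('wrist','w12');a=c['color'];cv2.imwrite('pics/w12b.png',cv2.convertScaleAbs(a,alpha=1.6))
E
```

```text
time: 17.95
ee_pos: [0.452, -0.2847, 0.1069]
tcp_rot: [-179.5, 0.0, -0.4]
wrist_force: [0.3, 0.9, 0.7]
opening: 0.0598
time: 18.35
ee_pos: [0.4525, -0.2851, 0.1088]
tcp_rot: [-179.6, -0.1, -0.4]
wrist_force: [-1.1, -0.2, 6.8]
opening: 0.0252
[-32.43146645   2.3740054   -6.19609058  81.5546518    0.4030551
  57.91931368] [-1.79592235e+02 -1.08366755e-01 -3.51604527e-01] [ 0.45250962 -0.28514473  0.10883323]
```

View pics/w12b.png

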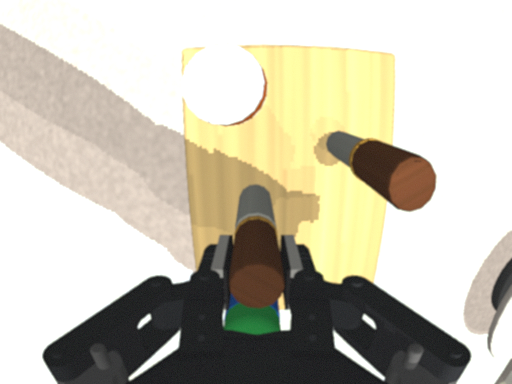

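```bash

python3 -m handwheel '[[1,0,0,0.05,0],[1,0,0,0.1,0],[1,0,0,0.155,0],[1,0.02,0.04,0.155,8.5],[1,0.04,0.08,0.155,17]]' 
python3 -m handwheel '[[1,0.02,0.04,0,8.5],[1,0.045,0.08,0,17],[1,0.068,0.12,0,25.5],[1,0.09,0.16,0,34],[1,0.11,0.2,0,42.5]]' 
python3 - <<'E'
from h import *
o=get_obs();print(o['q'],o['tcp_rot'],o['ee_pos'])
E
```

```text
time: 18.9
ee_pos: [0.4934, -0.2054, 0.2672]
tcp_rot: [-179.8, -0.4, 16.8]
wrist_force: [0.3, -0.3, -0.9]
opening: 0.0248
time: 19.4
ee_pos: [0.6043, -0.0036, 0.268]
tcp_rot: [-179.9, -0.4, 59.7]
wrist_force: [0.2, -1.1, -1.5]
opening: 0.0254
[ -0.5292019   13.78458767  24.19398836 100.34885588   0.40747371
  29.79536293] [-179.8500642    -0.38369262   59.67514842] [ 0.60428368 -0.00355459  0.26795081]
```

```bash

python3 -m handwheel '[[1,0.02,0.04,-0.01,8.5],[1,0.04,0.07,-0.03,17],[1,0.052,0.0905,-0.05,25.5],[1,0.052,0.0905,-0.05,29.1],[1,0.052,0.0905,-0.05,29.1]]' 
python3 -m handwheel '[[1,0,0,0,0],[1,0,0,0,0]]' 
python3 - <<'E'
from h import *
c=snap('wrist','w13');a=c['color'];cv2.imwrite('pics/w13c.png',cv2.convertScaleAbs(cv2.resize(a[140:310,130:375],None,fx=3,fy=3,interpolation=2),alpha=2))
o=get_obs();print(o['q'],o['tcp_rot'],o['ee_pos'])
E
```

```text
time: 19.9
ee_pos: [0.6563, 0.0877, 0.2173]
tcp_rot: [-179.8, -0.4, 88.9]
wrist_force: [0.4, -1.4, -0.2]
opening: 0.0252
time: 20.1
ee_pos: [0.6564, 0.0873, 0.2184]
tcp_rot: [-179.9, -0.4, 88.8]
wrist_force: [-0.5, 0.5, -1.2]
opening: 0.0251
[ 7.40040431 21.15784346 27.79507928 96.72121653  0.39745291  8.61147568] [-179.85745137   -0.3803967    88.78816414] [0.65638123 0.08724734 0.21831058]
```

View pics/w13c.png

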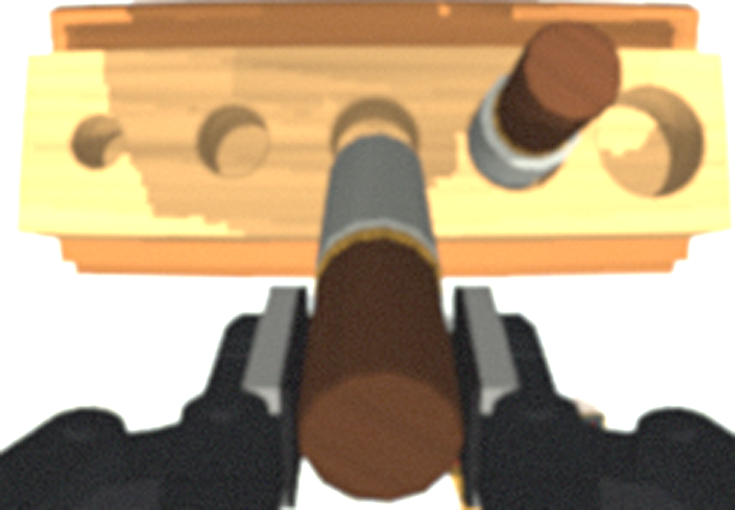

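```bash
python3 - <<'E'
from h import *
np.set_printoptions(precision=4,suppress=True)
m=load('w13');z=get_obs()['ee_pos'][2]-.0968;print(z)
f=lambda p:((p[0]+.5)/3-.5+130,(p[1]+.5)/3-.5+140)
P=[]
for i,p in [(0,(97,141)),(1,(234,141)),(2,(375,141)),(4,(650.5,141))]:
    q=onz(raywrist(m,f(p)),.075);P.append((i,q));print(i,q)
ii=np.array([i for i,_ in P]);Q=np.array([q for _,q in P])
for k in range(2):
    c=np.polyfit(ii,Q[:,k],1);print(c, 'h1-3',np.polyval(c,[1,2,3]))
print('top',onz(raywrist(m,f((382,437))),z+.13))
print('foot apex(-x) r11',onz(raywrist(m,f((378,135))),z))
print('seam -x apex r13',onz(raywrist(m,f((381,229))),z+.07), onz(raywrist(m,f((319,270))),z+.07), onz(raywrist(m,f((441,270))),z+.07))
E
```

```text
0.12151057926874564
0 [ 0.6602 -0.0088  0.075 ]
1 [0.6614 0.0396 0.075 ]
2 [0.6626 0.0871 0.075 ]
4 [0.6645 0.182  0.075 ]
[0.0011 0.6603] h1-3 [0.6614 0.6624 0.6635]
[ 0.0476 -0.0084] h1-3 [0.0392 0.0869 0.1345]
top [0.6566 0.0881 0.2515]
foot apex(-x) r11 [0.6473 0.0882 0.1215]
seam -x apex r13 [0.6474 0.0885 0.1915] [0.6563 0.0754 0.1915] [0.6569 0.1008 0.1915]
```

```bash

python3 -m handwheel '[[1,0.003,-0.0013,-0.02,0],[1,0.003,-0.0013,-0.035,0],[1,0.003,-0.0013,-0.045,0],[1,0.003,-0.0013,-0.047,0],[1,0.003,-0.0013,-0.047,0]]'
python3 - <<'E'
from h import *
c=snap('wrist','w14');a=c['color'];cv2.imwrite('pics/w14c.png',cv2.convertScaleAbs(cv2.resize(a[140:310,130:375],None,fx=3,fy=3,interpolation=2),alpha=2))
E
```

```text
time: 20.65
ee_pos: [0.6593, 0.0857, 0.1717]
tcp_rot: [-179.9, -0.4, 88.8]
wrist_force: [0.0, -0.2, -1.3]
opening: 0.0252
```

View pics/w14c.png

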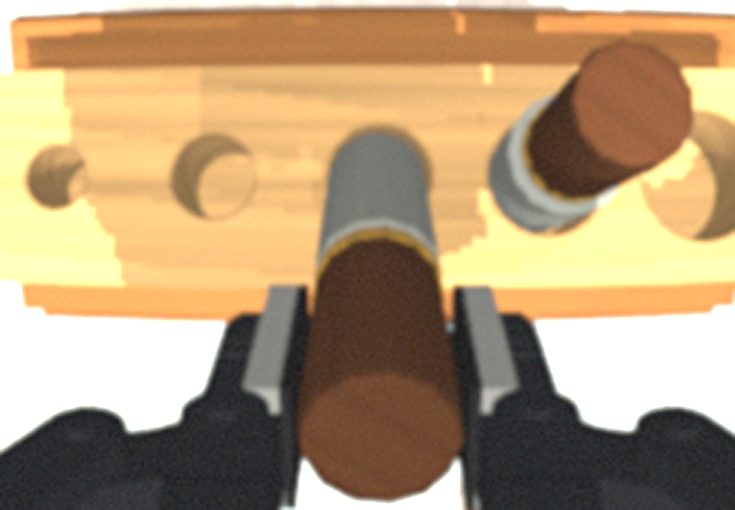

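```bash

python3 -m handwheel '[[1,0,0,-0.003,0],[1,0,0,-0.006,0],[1,0,0,-0.008,0],[1,0,0,-0.008,0]]'
python3 -m handwheel '[[1,-0.004,0,0,0],[1,-0.008,0,-0.0005,0],[1,-0.012,0,-0.001,0],[1,-0.016,0,-0.001,0],[1,-0.02,0,-0.002,0]]' 20
```

```text
time: 21.1
ee_pos: [0.6594, 0.0859, 0.1638]
tcp_rot: [-179.9, -0.4, 88.8]
wrist_force: [-0.1, -0.4, -1.3]
opening: 0.0251
time: 21.6
ee_pos: [0.6394, 0.0859, 0.1628]
tcp_rot: [-180.0, -0.4, 88.8]
wrist_force: [3.0, -0.7, 7.7]
opening: 0.0248
```

```bash

python3 -m handwheel '[[1,-0.005,0.0005,-0.002,0],[1,-0.01,0.0005,-0.004,0],[1,-0.015,0.0005,-0.006,0],[1,-0.02,0.001,-0.008,0],[1,-0.023,0.001,-0.01,0]]'
python3 - <<'E'
from h import *
c=snap('wrist','w15');a=c['color'];cv2.imwrite('pics/w15c.png',cv2.convertScaleAbs(cv2.resize(a[140:310,130:375],None,fx=3,fy=3,interpolation=2),alpha=2))
c=snap('scene','s15');a=c['color'];cv2.imwrite('pics/s15c.png',cv2.convertScaleAbs(cv2.resize(a[160:300,195:320],None,fx=4,fy=4,interpolation=2),alpha=1.4))
E
```

```text
time: 22.1
ee_pos: [0.616, 0.0869, 0.1528]
tcp_rot: [-180.0, -0.4, 88.8]
wrist_force: [1.7, -0.1, 3.6]
opening: 0.0254
```

View pics/w15c.png

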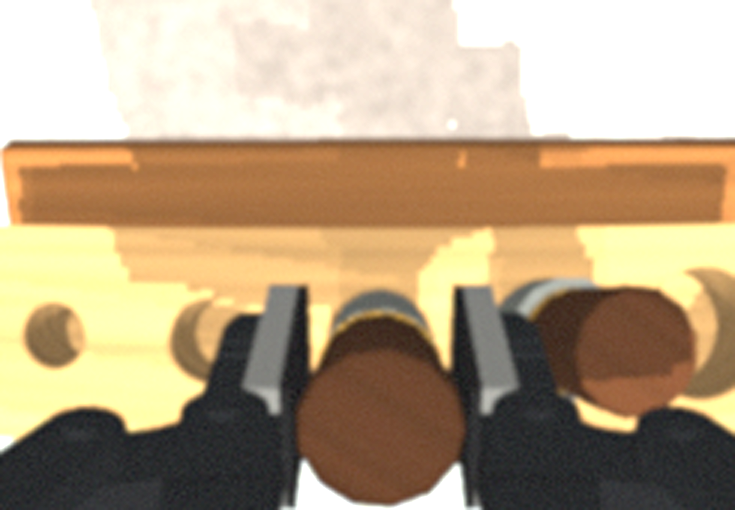

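View pics/s15c.png

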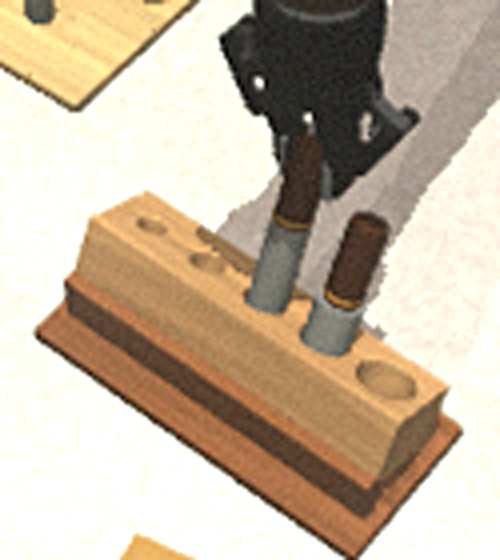

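```bash

python3 -m handwheel '[[1,0.001,0,-0.004,0],[1,0.003,0,-0.008,0],[1,0.005,0,-0.012,0],[1,0.006,0,-0.014,0],[1,0.006,0,-0.014,0]]' 30
python3 -m handwheel '[[0.6,0,0,0,0],[0.6,0,0,0,0],[0.6,0,0,0,0],[0.6,0,0,0.04,0],[0.6,0,0,0.08,0]]'
python3 - <<'E'
from h import *
c=snap('wrist','w16');a=c['color'];cv2.imwrite('pics/w16c.png',cv2.convertScaleAbs(cv2.resize(a[140:310,130:375],None,fx=3,fy=3,interpolation=2),alpha=2))
c=snap('scene','s16');a=c['color'];cv2.imwrite('pics/s16c.png',cv2.convertScaleAbs(cv2.resize(a[160:300,195:320],None,fx=4,fy=4,interpolation=2),alpha=1.4))
E
```

```text
time: 22.7
ee_pos: [0.622, 0.0868, 0.1376]
tcp_rot: [-179.9, -0.4, 88.8]
wrist_force: [2.8, -0.6, -1.2]
opening: 0.025
time: 23.2
ee_pos: [0.6209, 0.0868, 0.2174]
tcp_rot: [-179.7, -0.4, 88.8]
wrist_force: [1.1, 0.0, 0.1]
opening: 0.0341
```

View pics/s16c.png

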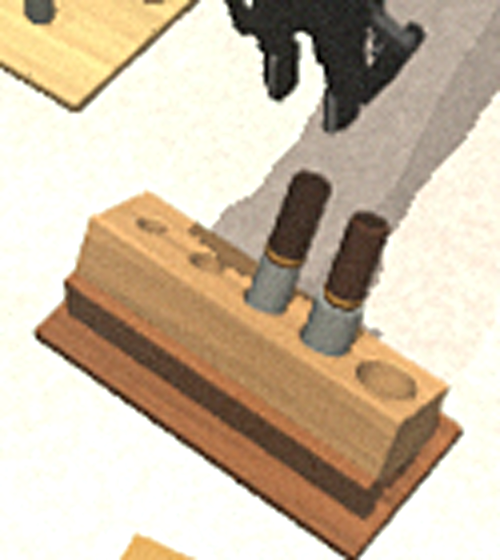

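```bash

python3 -m handwheel '[[1,0.002,0.0005,-0.02,0],[1,0.002,0.0005,-0.035,0],[1,0.002,0.0005,-0.045,0],[1,0.002,0.0005,-0.05,0],[1,0.002,0.0005,-0.053,0]]'
python3 -m handwheel '[[1,0,0,-0.002,0],[1,0.001,0,-0.004,0]]'
```

```text
time: 23.8
ee_pos: [0.625, 0.0876, 0.1704]
tcp_rot: [179.7, -0.5, 88.8]
wrist_force: [0.2, -0.2, -0.3]
opening: -0.0
time: 24.0
ee_pos: [0.6261, 0.0876, 0.1668]
tcp_rot: [179.6, -0.5, 88.8]
wrist_force: [0.4, -0.0, 0.6]
opening: -0.0002
```

```bash

python3 -m handwheel '[[1,0,0,-0.002,0],[1,0,0,-0.004,0],[1,0,0,-0.004,0]]'
python3 -m handwheel '[[1,0,0,-0.002,0],[1,0,0,-0.002,0]]'
python3 -m handwheel '[[1,0,0,-0.002,0],[1,0,0,-0.002,0]]'
```

```text
time: 24.3
ee_pos: [0.6261, 0.0876, 0.1626]
tcp_rot: [179.7, -0.5, 88.8]
wrist_force: [-0.5, -1.3, -0.4]
opening: -0.0004
time: 24.5
ee_pos: [0.626, 0.0876, 0.1604]
tcp_rot: [179.7, -0.5, 88.8]
wrist_force: [0.4, 0.1, -0.0]
opening: -0.0
time: 24.7
ee_pos: [0.626, 0.0876, 0.1588]
tcp_rot: [179.7, -0.5, 88.8]
wrist_force: [-0.2, 0.6, 4.1]
opening: -0.0001
```

```bash

python3 -m handwheel '[[1,0,0,-0.002,0],[1,0,0,-0.002,0]]'
python3 -m handwheel '[[1,0,0,-0.002,0],[1,0,0,-0.002,0]]'
```

```text
time: 24.9
ee_pos: [0.626, 0.0877, 0.1583]
tcp_rot: [179.6, -0.5, 88.8]
wrist_force: [-2.8, -0.1, 8.8]
opening: 0.0002
time: 25.1
ee_pos: [0.6261, 0.0878, 0.1583]
tcp_rot: [179.4, -0.5, 88.8]
wrist_force: [-3.7, 0.8, 10.8]
opening: -0.0001
```

```bash

python3 -m handwheel '[[0.3,0,0,0.045,0],[0.3,-0.01,-0.02,0.09,0],[0.3,-0.025,-0.065,0.09,0],[0.3,-0.04,-0.11,0.09,0],[0.3,-0.055,-0.155,0.09,0]]'
python3 -m handwheel '[[0.3,-0.015,-0.045,0,0],[0.3,-0.03,-0.09,0,0],[0.3,-0.045,-0.135,0,0],[0.3,-0.051,-0.172,-0.02,0],[0.3,-0.051,-0.172,-0.04,0]]'
python3 -m handwheel '[[0.3,0,0,0,0]]'
python3 - <<'E'
from h import *
o=get_obs();print(o['q'],o['tcp_rot'],o['ee_pos'])
c=snap('wrist','w17');a=c['color'];cv2.imwrite('pics/w17b.png',cv2.convertScaleAbs(a,alpha=1.6))
c=snap('scene','s17');a=c['color'];cv2.imwrite('pics/s17c.png',cv2.convertScaleAbs(cv2.resize(a[160:300,195:320],None,fx=4,fy=4,interpolation=2),alpha=1.4))
E
```

```text
time: 25.6
ee_pos: [0.5706, -0.0684, 0.2485]
tcp_rot: [179.4, -0.5, 88.8]
wrist_force: [0.8, -0.1, -0.1]
opening: 0.0596
time: 26.1
ee_pos: [0.5186, -0.2445, 0.2081]
tcp_rot: [179.3, -0.4, 88.6]
wrist_force: [-0.7, -0.0, -0.5]
opening: 0.0597
time: 26.2
ee_pos: [0.5174, -0.2451, 0.2052]
tcp_rot: [179.5, -0.5, 88.5]
wrist_force: [-0.6, -0.5, -0.3]
opening: 0.0599
[-25.68026178   7.42084588   9.83465562  92.22297508   0.67693774
 -24.14937567] [179.54890374  -0.5396101   88.47236547] [ 0.51741814 -0.24506087  0.20522161]
```

View pics/w17b.png

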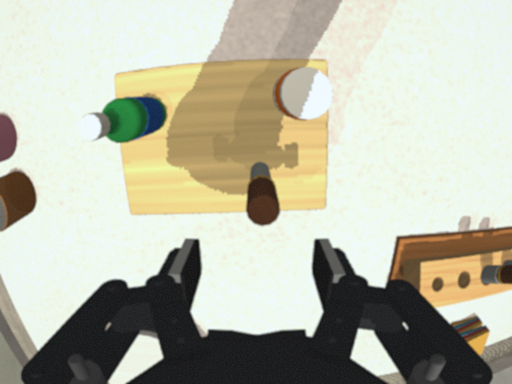

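View pics/s17c.png

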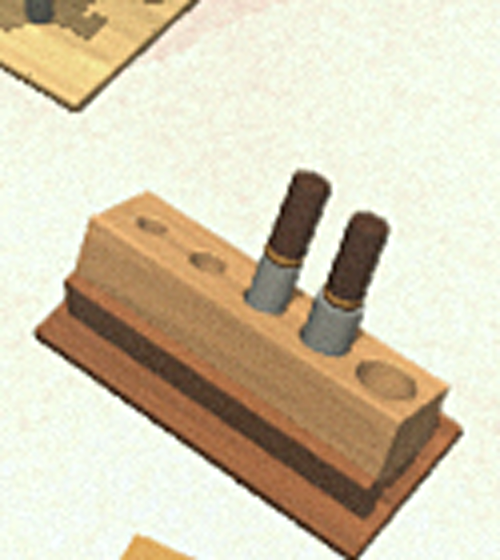

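```bash

python3 - <<'E'
from h import *
m=load('w17');a=cv2.imread('pics/w17.png')
cv2.imwrite('pics/w17c.png',cv2.convertScaleAbs(cv2.resize(a[150:240,210:310],None,fx=6,fy=6,interpolation=2),alpha=1.8))
for uv in [(263,205)]: print(onz(raywrist(m,uv),.142))
S=load('s17');f=lambda p:((p[0]+.5)/4-.5+195,(p[1]+.5)/4-.5+160)
def proj(m,X):
    Rm=R.from_euler('xyz',m['orientation'],degrees=True).as_matrix();p=m['K']@(Rm.T@(X-m['origin']));return p[:2]/p[2]
ax=np.array([-.435,.0095,.9004])
for h in [(.6624,.0869,.075),(.6635,.1346,.075)]:
    h=np.array(h)
    for e in(0,.09,.095,.1):
        p=proj(S,h+e*ax); print(e,(p+.5-[195,160])*4-.5)
E
```

```text
[ 0.51508718 -0.23885074  0.142     ]
0 [267.81821016 299.4556855 ]
0.09 [308.59172276 183.45013273]
0.095 [310.94106688 176.76596581]
0.1 [313.29961585 170.05561002]
0 [326.89813462 338.42514254]
0.09 [370.46175759 221.87564413]
0.095 [372.97336923 215.15611402]
0.1 [375.49498632 208.40981545]
```

View pics/w17c.png

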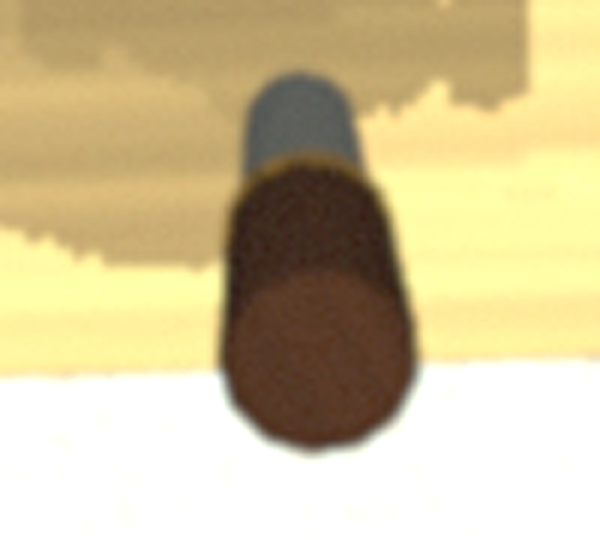

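```bash

python3 - <<'E'
from h import *
a=cv2.imread('pics/s17.png');cv2.imwrite('pics/s17d.png',cv2.convertScaleAbs(cv2.resize(a[195:255,250:300],None,fx=10,fy=10,interpolation=2),alpha=1.6))
E
```

```text
(no output)
```

View pics/s17d.png

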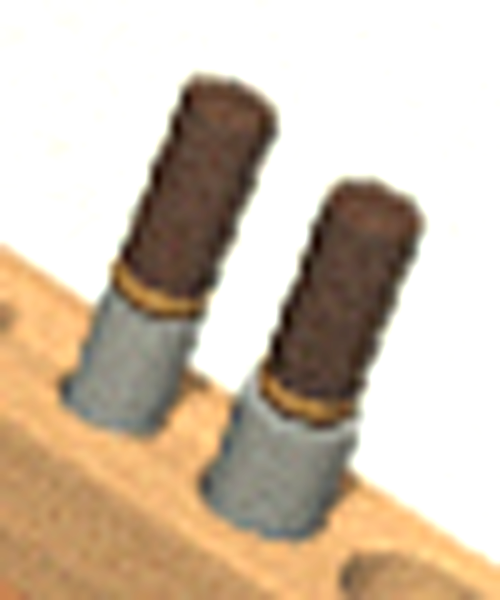

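```bash

python3 -m handwheel '[[0.3,0.0015,0.006,-0.03,0],[0.3,0.0015,0.006,-0.07,0],[0.3,0.0015,0.006,-0.1,0],[0.3,0.0015,0.006,-0.1,0],[0.3,0.0015,0.006,-0.1,0]]' 
python3 -m handwheel '[[1,0,0,0,0],[1,0,0,0,0],[1,0,0,0,0],[1,0,0,0,0]]' 30
python3 -m handwheel '[[1,0,0,0.05,0],[1,0,0,0.1,0],[1,0,0,0.155,0],[1,0.015,0.045,0.155,0],[1,0.03,0.09,0.155,0]]' 
python3 - <<'E'
from h import *
o=get_obs();print(o['q'],o['tcp_rot'],o['ee_pos'])
c=snap('wrist','w18');a=c['color'];cv2.imwrite('pics/w18b.png',cv2.convertScaleAbs(a,alpha=1.6))
E
```

```text
time: 26.8
ee_pos: [0.5205, -0.2381, 0.11]
tcp_rot: [179.3, -0.4, 88.6]
wrist_force: [0.1, -0.6, 1.1]
opening: 0.06
time: 27.2
ee_pos: [0.5216, -0.2388, 0.1123]
tcp_rot: [179.1, -0.3, 88.6]
wrist_force: [-0.7, -0.6, 6.4]
opening: 0.0251
time: 27.7
ee_pos: [0.5525, -0.1491, 0.2708]
tcp_rot: [178.8, -0.2, 88.4]
wrist_force: [1.2, -0.3, -2.3]
opening: 0.0251
[-15.35486796   8.06247235  17.88603635  98.71822422   0.51543423
 -13.77863134] [178.80370068  -0.23725861  88.43121239] [ 0.55248803 -0.14905371  0.27082466]
```

View pics/w18b.png

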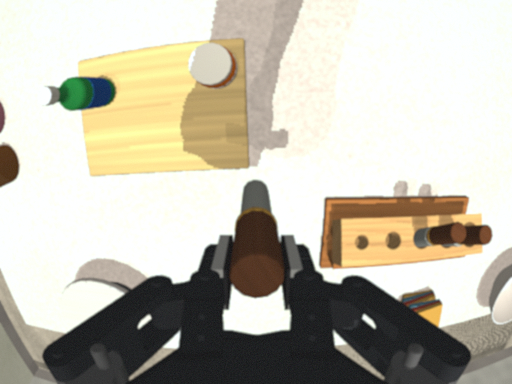

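```bash

python3 -m handwheel '[[1,0.022,0.043,0,0.3],[1,0.045,0.086,0,0.3],[1,0.068,0.129,-0.01,0.3],[1,0.09,0.17,-0.03,0.3],[1,0.1025,0.1885,-0.049,0.3]]' 
python3 -m handwheel '[[1,0.001,0.003,0,0],[1,0.001,0.003,0,0],[1,0.001,0.003,0,0]]' 
python3 - <<'E'
from h import *
c=snap('wrist','w19');a=c['color'];cv2.imwrite('pics/w19c.png',cv2.convertScaleAbs(cv2.resize(a[140:310,150:395],None,fx=3,fy=3,interpolation=2),alpha=2))
o=get_obs();print(o['q'],o['tcp_rot'],o['ee_pos'])
E
```

```text
time: 28.25
ee_pos: [0.6578, 0.0495, 0.2202]
tcp_rot: [178.8, -0.5, 89.2]
wrist_force: [-0.5, -1.0, -1.7]
opening: 0.025
time: 28.55
ee_pos: [0.6586, 0.0516, 0.2217]
tcp_rot: [178.7, -0.5, 89.1]
wrist_force: [-0.1, 0.3, -1.9]
opening: 0.0253
[ 4.30349173 19.35931755 25.88201887 95.17487858  0.34982425  5.21448782] [178.68950516  -0.47076799  89.0985028 ] [0.65870483 0.05131364 0.22197128]
```

View pics/w19c.png

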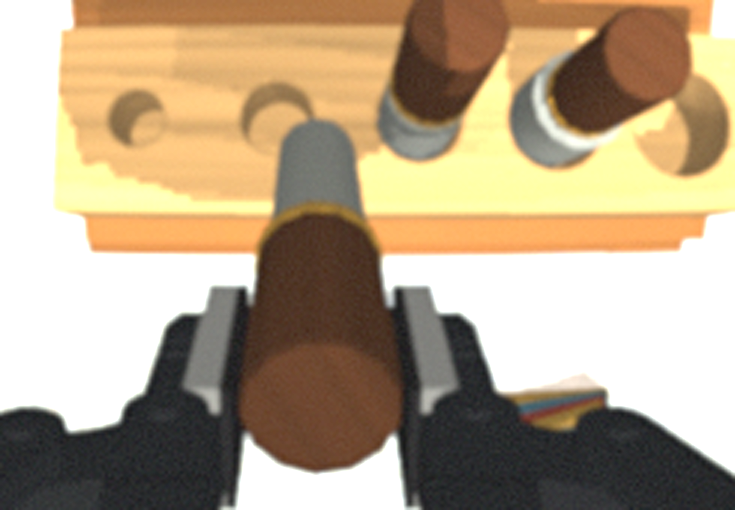

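```bash
python3 - <<'E'
from h import *
np.set_printoptions(precision=4,suppress=True)
m=load('w19');z=get_obs()['ee_pos'][2]-.1003;print(z)
f=lambda p:((p[0]+.5)/3-.5+150,(p[1]+.5)/3-.5+140)
for i,p in [(0,(137,118)),(1,(278,119)),(4,(683,123))]:
    q=onz(raywrist(m,f(p)),.075);print(i,q)
print('top',onz(raywrist(m,f((321,407))),z+.13))
print('foot apex(-x) r8.5',onz(raywrist(m,f((320,119))),z))
print('seam -x apex r13',onz(raywrist(m,f((319,206))),z+.07))
# home tops 
for n,p in [('27',(457,30)),('32',(648,52))]: print(n,onz(raywrist(m,f(p)),.156))
E
```

```text
0.12167128460074672
0 [ 0.6602 -0.0087  0.075 ]
1 [0.6616 0.0393 0.075 ]
4 [0.6646 0.1828 0.075 ]
top [0.6547 0.0523 0.2517]
foot apex(-x) r8.5 [0.6482 0.0532 0.1217]
seam -x apex r13 [0.6464 0.0525 0.1917]
27 [0.6167 0.0858 0.156 ]
32 [0.6218 0.1345 0.156 ]
```

```bash

python3 -m handwheel '[[1,0.003,-0.0133,-0.01,0],[1,0.003,-0.0133,-0.02,0],[1,0.003,-0.0133,-0.035,0],[1,0.003,-0.0133,-0.042,0],[1,0.003,-0.0133,-0.045,0]]'
python3 -m handwheel '[[1,0,0,-0.001,0]]'
python3 - <<'E'
from h import *
c=snap('wrist','w20');a=c['color'];cv2.imwrite('pics/w20c.png',cv2.convertScaleAbs(cv2.resize(a[140:310,130:375],None,fx=3,fy=3,interpolation=2),alpha=2))
E
```

```text
time: 29.1
ee_pos: [0.6612, 0.0374, 0.1758]
tcp_rot: [178.8, -0.5, 89.1]
wrist_force: [0.6, 0.8, -0.8]
opening: 0.0254
time: 29.2
ee_pos: [0.661, 0.0371, 0.1747]
tcp_rot: [178.8, -0.5, 89.0]
wrist_force: [-0.0, -0.6, -0.7]
opening: 0.0247
```

View pics/w20c.png

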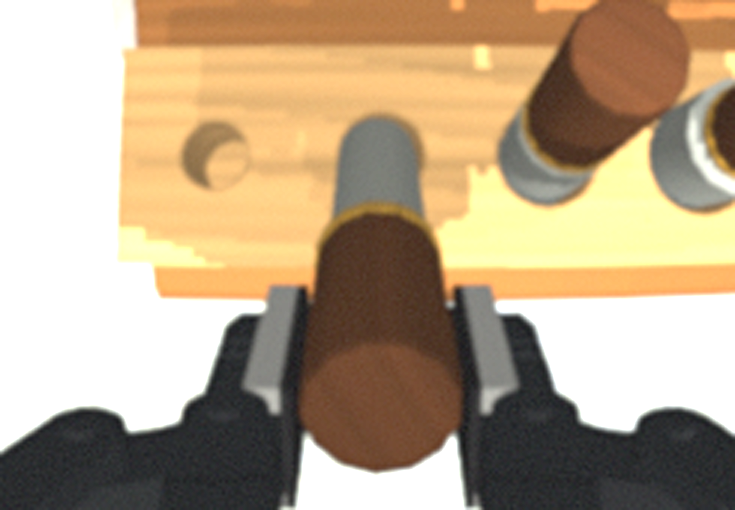

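```bash

python3 -m handwheel '[[1,0,0.0008,-0.003,0],[1,0,0.0008,-0.006,0],[1,0,0.0008,-0.008,0],[1,0,0.0008,-0.008,0]]'
python3 -m handwheel '[[1,-0.004,0,0,0],[1,-0.008,0,-0.0005,0],[1,-0.012,0,-0.001,0],[1,-0.016,0,-0.001,0],[1,-0.02,0,-0.002,0]]' 20
```

```text
time: 29.65
ee_pos: [0.6611, 0.038, 0.1665]
tcp_rot: [178.8, -0.5, 89.0]
wrist_force: [0.2, 0.7, -1.4]
opening: 0.025
time: 30.15
ee_pos: [0.6409, 0.0381, 0.165]
tcp_rot: [178.7, -0.5, 89.0]
wrist_force: [3.9, -0.8, 2.6]
opening: 0.0247
```

```bash

python3 -m handwheel '[[1,-0.005,0.0005,-0.002,0],[1,-0.01,0.0005,-0.004,0],[1,-0.016,0.0005,-0.006,0],[1,-0.022,0.001,-0.008,0],[1,-0.026,0.001,-0.01,0]]'
python3 - <<'E'
from h import *
c=snap('wrist','w21');a=c['color'];cv2.imwrite('pics/w21c.png',cv2.convertScaleAbs(cv2.resize(a[140:310,130:375],None,fx=3,fy=3,interpolation=2),alpha=2))
c=snap('scene','s21');a=c['color'];cv2.imwrite('pics/s21c.png',cv2.convertScaleAbs(cv2.resize(a[160:300,195:320],None,fx=4,fy=4,interpolation=2),alpha=1.4))
E
```

```text
time: 30.65
ee_pos: [0.6143, 0.0391, 0.1548]
tcp_rot: [178.7, -0.5, 89.0]
wrist_force: [3.2, -0.8, 2.7]
opening: 0.0249
```

View pics/w21c.png

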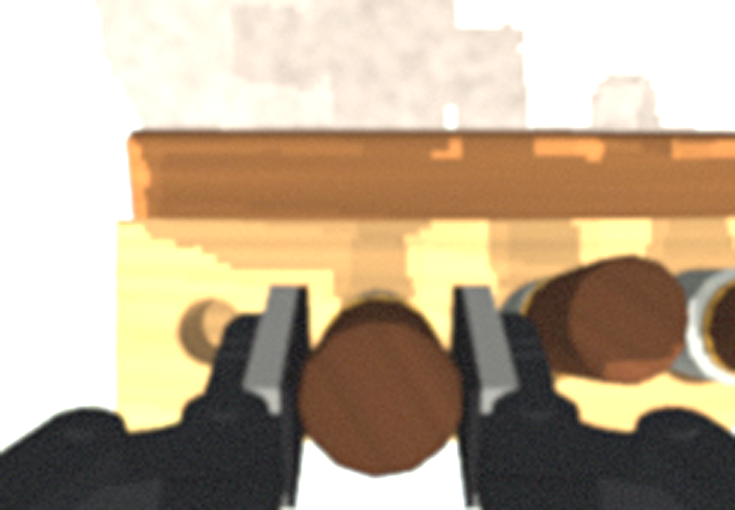

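View pics/s21c.png

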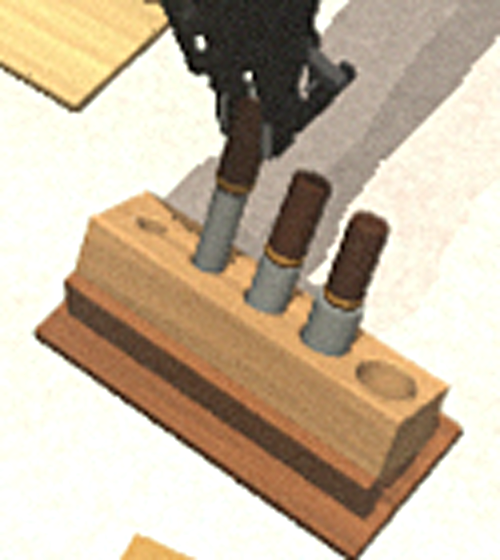

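Good. Push 15 mm in, release, rise, then press the tops.

```bash

python3 -m handwheel '[[1,0.001,0,-0.004,0],[1,0.003,0,-0.008,0],[1,0.005,0,-0.012,0],[1,0.006,0,-0.014,0],[1,0.006,0,-0.014,0]]' 30
python3 -m handwheel '[[0.6,0,0,0,0],[0.6,0,0,0,0],[0.6,0,0,0,0],[0.6,0,0,0.04,0],[0.6,0,0,0.08,0]]'
python3 - <<'E'
from h import *
c=snap('scene','s22');a=c['color'];cv2.imwrite('pics/s22c.png',cv2.convertScaleAbs(cv2.resize(a[185:255,230:310],None,fx=8,fy=8,interpolation=2),alpha=1.5))
E
```

```text
time: 31.25
ee_pos: [0.6204, 0.039, 0.14]
tcp_rot: [178.8, -0.5, 89.0]
wrist_force: [4.9, -0.9, -2.4]
opening: 0.0252
time: 31.75
ee_pos: [0.6193, 0.039, 0.2197]
tcp_rot: [179.0, -0.5, 89.0]
wrist_force: [0.1, -0.8, -0.3]
opening: 0.0342
```

View pics/s22c.png

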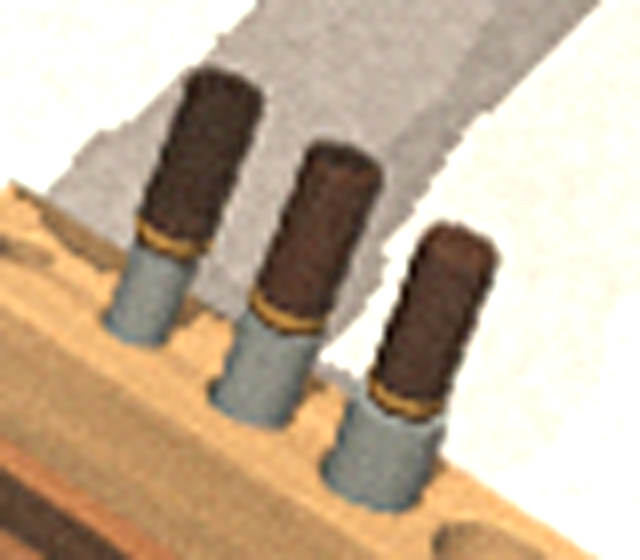

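```bash

python3 -m handwheel '[[1,0.003,0.001,-0.02,0],[1,0.003,0.001,-0.035,0],[1,0.003,0.001,-0.045,0],[1,0.003,0.001,-0.055,0],[1,0.003,0.001,-0.055,0]]'
python3 -m handwheel '[[1,0,0,-0.002,0],[1,0,0,-0.004,0],[1,0,0,-0.006,0]]'
python3 -m handwheel '[[1,0,0,-0.002,0],[1,0,0,-0.003,0]]'
```

```text
time: 32.3
ee_pos: [0.6233, 0.0401, 0.1715]
tcp_rot: [178.6, -0.5, 89.1]
wrist_force: [0.6, -0.8, 0.6]
opening: -0.0
time: 32.6
ee_pos: [0.6234, 0.0401, 0.1658]
tcp_rot: [178.5, -0.5, 89.1]
wrist_force: [-0.2, 0.3, 0.2]
opening: 0.0002
time: 32.8
ee_pos: [0.6234, 0.0401, 0.1627]
tcp_rot: [178.5, -0.5, 89.1]
wrist_force: [0.7, -0.9, 0.4]
opening: 0.0003
```

```bash

python3 -m handwheel '[[1,0,0,-0.002,0],[1,0,0,-0.003,0]]'
python3 -m handwheel '[[1,0,0,-0.0015,0],[1,0,0,-0.0015,0]]'
python3 -m handwheel '[[1,0,0,-0.002,0],[1,0,0,-0.002,0]]'
```

```text
time: 33.0
ee_pos: [0.6234, 0.0401, 0.1596]
tcp_rot: [178.5, -0.5, 89.1]
wrist_force: [-0.9, -0.5, -0.3]
opening: 0.0
time: 33.2
ee_pos: [0.6234, 0.0401, 0.1582]
tcp_rot: [178.5, -0.5, 89.1]
wrist_force: [-2.2, -0.1, 2.4]
opening: -0.0
time: 33.4
ee_pos: [0.6234, 0.0402, 0.1576]
tcp_rot: [178.4, -0.5, 89.1]
wrist_force: [-2.6, 0.7, 9.6]
opening: 0.0
```

```bash

python3 -m handwheel '[[1,0,0,0.05,0],[1,-0.02,0.01,0.09,0],[1,-0.06,0.03,0.09,0],[1,-0.1,0.05,0.09,0],[1,-0.1,0.05,0.09,0]]'
python3 -m handwheel '[[0.5,-0.05,0,0,0],[0.5,-0.1,0,0,0],[0.5,-0.13,0,0,0],[0.5,-0.13,0,0,0]]'
python3 - <<'E'
from h import *
np.set_printoptions(precision=4,suppress=True)
c=snap('wrist','w30');a=c['color'];cv2.imwrite('pics/w30b.png',cv2.convertScaleAbs(a,alpha=1.6))
c=snap('top','t30');a=c['color'];cv2.imwrite('pics/t30c.png',cv2.convertScaleAbs(cv2.resize(a[130:270,130:410],None,fx=2.8,fy=2.8,interpolation=2),alpha=1.8))
c=snap('scene','s30');a=c['color'];cv2.imwrite('pics/s30c.png',cv2.convertScaleAbs(cv2.resize(a[90:310,140:440],None,fx=2.6,fy=2.6,interpolation=2),alpha=1.5))
cv2.imwrite('pics/s30d.png',cv2.convertScaleAbs(cv2.resize(a[185:255,230:310],None,fx=8,fy=8,interpolation=2),alpha=1.5))
E
```

```text
time: 33.9
ee_pos: [0.52, 0.0917, 0.2487]
tcp_rot: [178.4, -0.6, 89.2]
wrist_force: [1.3, 0.5, 0.6]
opening: -0.0001
time: 34.3
ee_pos: [0.3877, 0.0916, 0.2498]
tcp_rot: [178.3, -0.6, 89.2]
wrist_force: [0.3, -0.1, 1.1]
opening: 0.0426
```

View pics/s30c.png

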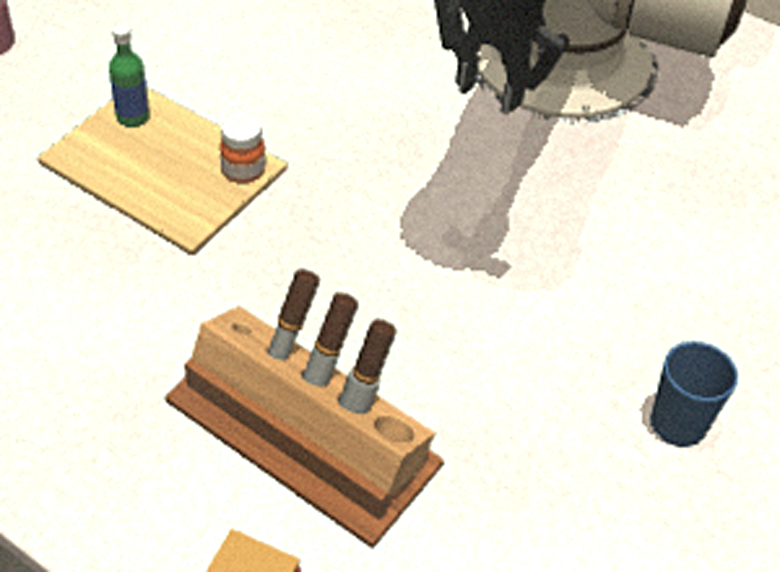

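View pics/t30c.png

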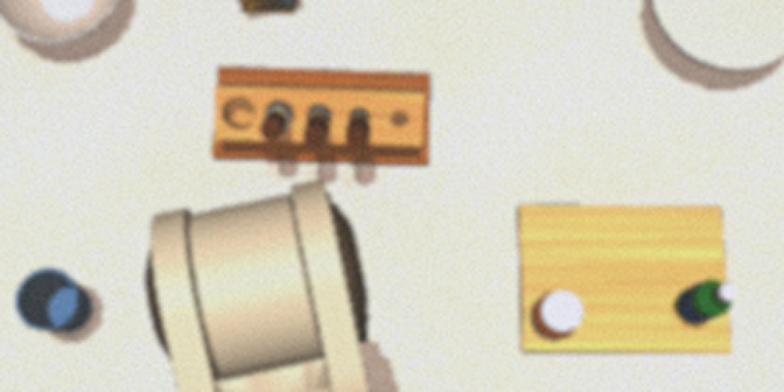

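View pics/w30b.png

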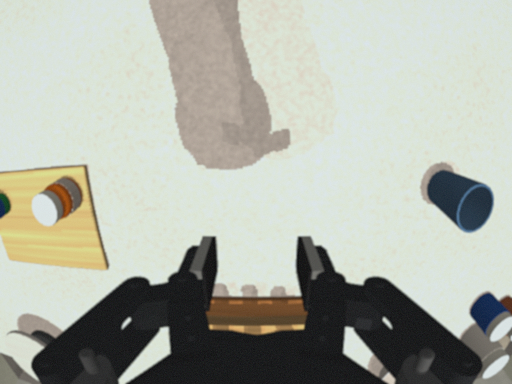

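View pics/s30d.png

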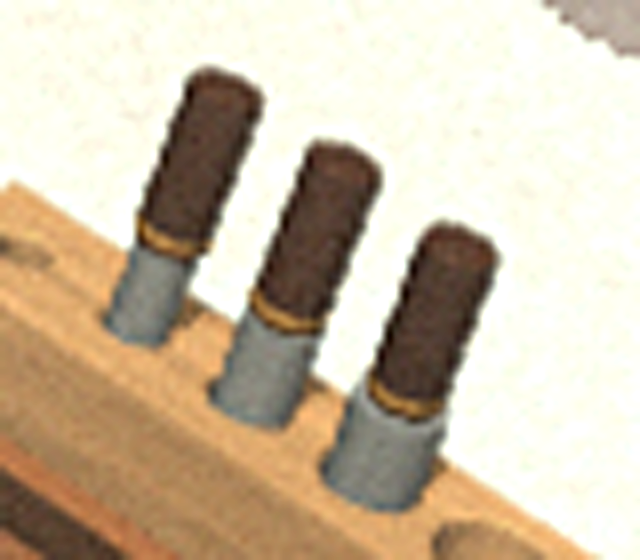

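```bash

python3 -m handwheel '[[1,0.05,0.01,0,0],[1,0.1,0.02,0,0],[1,0.15,0.03,0,0],[1,0.2,0.045,0,0],[1,0.235,0.045,-0.03,0]]'
python3 -m handwheel '[[1,0.002,0,-0.03,0],[1,0.002,0,-0.05,0],[1,0.002,0,-0.052,0]]'
python3 - <<'E'
from h import *
c=snap('wrist','w31');a=c['color'];cv2.imwrite('pics/w31b.png',cv2.convertScaleAbs(a,alpha=1.6))
E
```

```text
time: 34.95
ee_pos: [0.6299, 0.1378, 0.2202]
tcp_rot: [178.1, -0.6, 89.2]
wrist_force: [0.2, 0.3, 1.0]
opening: 0.0004
time: 35.25
ee_pos: [0.6319, 0.1373, 0.1629]
tcp_rot: [178.5, -0.5, 89.2]
wrist_force: [-0.3, -0.4, 0.8]
opening: 0.0
```

View pics/w31b.png

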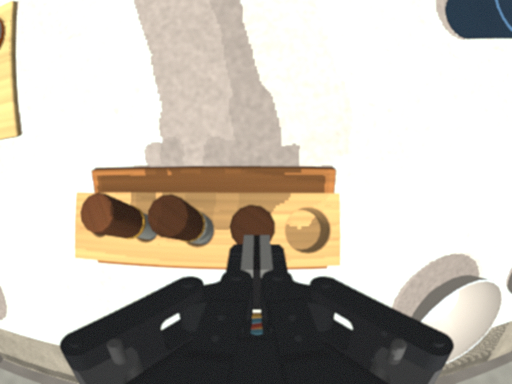

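```bash

python3 -m handwheel '[[1,-0.006,-0.001,0.001,0],[1,-0.006,-0.001,0,0],[1,-0.006,-0.001,-0.002,0]]'
python3 -m handwheel '[[1,0,0,-0.002,0],[1,0,0,-0.002,0]]'
python3 -m handwheel '[[1,0,0,-0.002,0],[1,0,0,-0.002,0]]'
```

```text
time: 35.6
ee_pos: [0.6264, 0.1365, 0.1648]
tcp_rot: [178.2, -0.6, 89.2]
wrist_force: [-0.2, -0.4, 0.9]
opening: 0.0001
time: 35.8
ee_pos: [0.6265, 0.1365, 0.1634]
tcp_rot: [178.1, -0.6, 89.2]
wrist_force: [0.2, 0.2, -0.8]
opening: 0.0
time: 36.0
ee_pos: [0.6264, 0.1366, 0.1613]
tcp_rot: [178.1, -0.6, 89.2]
wrist_force: [0.6, 0.6, 0.0]
opening: 0.0001
```

```bash

python3 -m handwheel '[[1,0,0,-0.002,0],[1,0,0,-0.002,0]]'
python3 -m handwheel '[[1,0,0,-0.002,0],[1,0,0,-0.002,0]]'
python3 -m handwheel '[[1,0.001,0,-0.003,0],[1,0.001,0,-0.003,0]]'
```

```text
time: 36.2
ee_pos: [0.6265, 0.1367, 0.1602]
tcp_rot: [178.1, -0.6, 89.2]
wrist_force: [-0.9, -0.1, 5.2]
opening: -0.0001
time: 36.4
ee_pos: [0.6268, 0.1369, 0.1599]
tcp_rot: [177.9, -0.7, 89.2]
wrist_force: [-2.7, 0.5, 9.6]
opening: -0.0003
time: 36.6
ee_pos: [0.6281, 0.1371, 0.16]
tcp_rot: [177.8, -0.7, 89.2]
wrist_force: [-5.8, -0.8, 15.9]
opening: 0.0002
```

```bash

python3 -m handwheel '[[1,0,0,0.05,0],[1,-0.02,0,0.09,0],[1,-0.07,0,0.09,0],[1,-0.12,0,0.09,0],[1,-0.15,0,0.09,0]]'
python3 -m handwheel '[[1,0,0,0,0],[1,0,0,0,0]]'
python3 - <<'E'
from h import *
c=snap('scene','s32');a=c['color'];cv2.imwrite('pics/s32d.png',cv2.convertScaleAbs(cv2.resize(a[185:285,220:320],None,fx=5,fy=5,interpolation=2),alpha=1.5))
E
```

```text
time: 37.1
ee_pos: [0.4757, 0.137, 0.2506]
tcp_rot: [177.7, -0.8, 89.2]
wrist_force: [0.9, 0.2, 1.0]
opening: 0.0003
time: 37.3
ee_pos: [0.4755, 0.1371, 0.2513]
tcp_rot: [177.6, -0.8, 89.2]
wrist_force: [0.5, -0.4, 0.8]
opening: 0.0001
```

View pics/s32d.png

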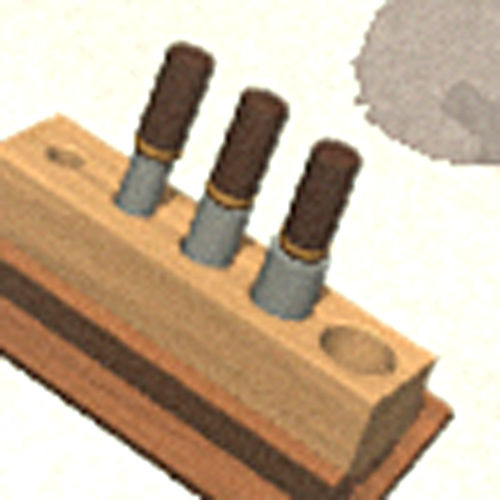

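The picture shows all three cutters seated in holes 1 to 3, with seams at (153,153), (228,200) and (303,252). Holes 0 and 4 are empty and the gripper is clear.

```bash
python3 -c "
from workcell import job_done
print(job_done())"
```

```text
the job is handed in; nothing more can be done
None
```

The three cutters are back in the block, each in its matching hole: 22 mm in hole 1, 27 mm in hole 2 and 32 mm in hole 3. I set each foot in the hole mouth upright, tilted the cutter in the grip to the hole's lean, slid it in and let go. The job was handed in at about 37 s.

**Last checks:**
- **Depth:** pressing on each handle top with the closed fingers met firm resistance (about 10–16 N). That was at 158–160 mm, the height expected with the barrels home.
- **Bystanders:** holes 0 and 4 are empty, and the bottle, jar and pot stand where they were. The gripper was well clear of everything.

**What did not go smoothly or agree:**
- **First carry:** the last joint hit its range limit and tilted the tool about 4°. I removed the tilt before inserting and turned the gripper half a turn.
- **Seam heights:** in the scene picture the 22 and 27 mm cutters' seams look about 2–3 mm higher than the 32's. I put this down to them leaning differently in the hole clearance, because pressing showed none of them standing out.

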